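Pestles back to their holes in the graded block

TASK

The wooden block holds pestles in a row of graded holes, and somebody has stood the slim iron pestle in the big hickory one's hole. Put each of the two pestles, handle up and fully down, in the hole that its shaft just fits, and let go. Leave the mug, the mortar and the scoop as they stand.

Things in the scene. Friction and masses are not known exactly. Their poses are not given: they have to be found in the camera images.
- rack: brown wooden block, fixed to the steel table, 320 x 85 x 62 mm high, with five round blind holes in a row along its x axis, 60 mm apart, their diameters graded upwards along +x: 23, 31, 39, 47 and 55 mm. Each hole is 50 mm deep (flat floor 12 mm above the table), its mouth chamfered by 3 mm. Origin: centre of its underside, z up. The block may be turned any way round. No lettering
- rack_hole0 (a point): centre of the mouth of the 23 mm hole, on the block's top face, 62 mm above the table
- rack_hole1 (a point): centre of the mouth of the 31 mm hole, on the block's top face, 62 mm above the table
- rack_hole2 (a point): centre of the mouth of the 39 mm hole, on the block's top face, 62 mm above the table
- rack_hole3 (a point): centre of the mouth of the 47 mm hole, on the block's top face, 62 mm above the table
- rack_hole4 (a point): centre of the mouth of the 55 mm hole, on the block's top face, 62 mm above the table
- iron_pestle: dark iron pestle, about 0.5 kg, 135 mm long, loose; at the start it stands in the 47 mm hole, on the hole's floor. Its shaft is a cylinder 28 mm across from the foot (edge chamfered by 3 to 4 mm) to 66 mm up; the handle above is a cylinder 24 mm across from 72 to 128 mm up, with a tapered top. Origin: centre of the flat foot; z along the pestle towards the handle. Belongs in the 31 mm hole
- masher: pale hickory pestle with a dark band, about 0.15 kg, 160 mm long, loose, standing on its foot on the table at the start. Its shaft is a cylinder 44 mm across from the foot (edge chamfered by 4 mm) to 85 mm up; the handle above is a cylinder 32 mm across from 93 to 152 mm up, with a tapered top. Origin: centre of the flat foot; z along the pestle towards the handle. Belongs in the 47 mm hole
- mug: blue speckled enamel mug, loose bystander, 84 mm across the rim, 80 mm high, with a handle at its +y reaching 70 mm from the axis. Origin: centre of its underside
- mortar: squat black iron mortar, loose bystander, 108 mm across, 65 mm high, 1.6 kg. Origin: centre of its underside
- scoop: dark wooden scoop, loose bystander lying flat along its x axis, 190 mm long, 56 mm wide, 30 mm high. Origin: on its underside, about mid-length
Things that resemble listed ones, but are neither listed nor needed, are in the scene too. Of the things that look like the iron_pestle, the smallest one is meant.

How it is judged:
At the end, for the whole second after the job is handed in: The iron pestle stands in the 31 mm hole and the hickory pestle in the 47 mm hole: foot centre within 6 mm sideways of the hole's centre, foot less than 17 mm above the table (the hole's floor is at 12 mm), handle up, leaning less than 0.12 rad, both at rest and released (horizontal distance between iron_pestle and rack_hole1 below 0.006 m and z of each of iron_pestle, masher in the frame of rack below 0.017 m and angle between each of iron_pestle, masher's own z axis and vertical below 0.12 rad and linear speed of each of iron_pestle, masher below 0.02 m/s and horizontal distance between masher and rack_hole3 below 0.006 m); the robot touches nothing.
It fails at once if the mug is shifted by more than 30 mm or tipped over (distance of mug from where it was at the start of the episode above 0.03 m or angle between mug's own z axis and vertical above 0.5 rad).
It fails at once if the mortar is shifted by more than 30 mm or tipped over (distance of mortar from where it was at the start of the episode above 0.03 m or angle between mortar's own z axis and vertical above 0.5 rad).
It fails at once if the scoop is shifted by more than 30 mm or tipped over (distance of scoop from where it was at the start of the episode above 0.03 m or angle between scoop's own z axis and vertical above 0.5 rad).
It also fails if it takes over 72 s, if anything falls off the work surface, if the arm or the gripper's body presses on something with over 40 N, if the wrist force passes 120 N, or if a joint passes its speed limit or range.

ROBOT

A 6-joint arm with a two-finger parallel gripper is mounted at the origin on the work surface. World frame = base frame: x ahead of the robot, y to its left, z up, the work surface at z = 0. Lengths are in m, angles in rad, forces in N, time in s.
With the tool pointing down it reaches from about 0.425 to 0.95 m from the base axis. Payload 3.5 kg.
Tool frame: the origin (TCP) lies at the very end of the fingers, on their centre line; the grasp point (between the pads) lies 19 mm behind it; y points along the fingers, z is the direction in which the jaws open and shut, and the axes are right-handed (so a half turn about y gives the same grasp; the last joint's range is limited). The gripper opens to 85 mm and grips with 20 to 120 N. Pads are 22 mm wide; open, the fingers measure 114 mm over their backs; the gripper's body (76 mm by 85 mm) begins 54 mm behind the grasp point. The pads swing forward as they close: fully open they stand 13 mm farther back than shut.
Start: joints at [1.101, 0.286, 1.577, -0, 1.279, -0.15], TCP at [0.212, 0.641, 0.231] pointing down, gripper open.
Joint ranges: [-2.77, 2.77], [-0.9, 2.22], [0.21, 2.48], [-1.53, 4.67], [0.24, 2.81], [-2.84, 2.84]. Speed limits (rad/s): [2.79, 2.79, 3.14, 3.14, 3.14, 3.14].

INTERFACE

Orientations are given as a unit quaternion [x, y, z, w].
In Python, from plant import ctrl, cams gives the robot as it stands.
- The arm moves only by the tool play_rows, never from a script. Its argument "steps" is a list of rows, each an object of numbers: "claw": the finger opening in cm, from 0 to 8.54; "tx", "ty", "tz": the shift along the tool's x, y, z in cm; "ax", "ay", "az": the turn, a rotation vector about the tool's x, y, z in degrees. A call has 1 to 12 rows; each row is the pose to reach, as a shift and turn from the pose commanded when the call began, along the tool's axes at that moment; what a row does not reach only later rows make up. A row lasts 1/12 s, in which the tool goes at most 41.7 mm and 7.16 degrees, less where a joint would pass 70% of its speed; a pose out of reach is approached as far as the arm can. A call with a gripper value outside its range is refused whole. The fingers move at their own pace and stop on an object; "grip_force" is the grip in N (left out, the last holds). Time passes only in rows, so rows that repeat a pose let the fingers close. It gives the time, the measured TCP pose, the force and the opening at its end, in the units of the state.
- ctrl.get_state(): the state, without advancing time (a new reading comes with each control period).
- cams.read_camera(name): name is "side" or "top" or "wrist"; returns (picture, depth): 480x640x3 uint8, blue, green, red; 480x640 float32, m along the optical axis (not along the pixel's ray), 0 where there is no reading.
- cams.camera_model(name): a dict with "intrinsics" (3x3 intrinsics, pixels), "rvec" (rotation vector, rad) and "tvec" (3), from world to camera coordinates, as OpenCV has them; the wrist camera has in their place "tool_from_camera" (4x4, takes a point from camera to tool coordinates, whose origin is the TCP and whose axes are the tool frame's). Camera axes: x right, y down, z forward; pixel columns grow to the right and rows downward; lengths in m; the calibration is good to about 2 mm. The wrist camera is an equidistant fisheye: a pixel r from the principal point sees the ray r / f radians off the axis. A picture is of the moment at which its call begins: read the wrist's pose just before it. camera_model takes no time and is no camera call.
- ctrl.sign_off(): hands the job in, once; it reports no verdict.
The state is a dict: "time": time; "qpos": joint angles; "dq": joint speeds; "joint_efforts": joint torques, N m; "eef_pos": TCP position; "tcp_rot": TCP orientation; "contact_force": force on the tool from outside, world axes, zero at the start; "wrist_torque": the same for the moment, N m; "opening": opening from 0.0 (shut) to 1.0 (fully open).
Only numpy, scipy, OpenCV 4.12 (cv2) and the standard library are available. Lean on these libraries where they do the work, as an engineer would, in place of code of your own. Each camera call takes 0.05 s, during which the arm holds its last target.

## Working session

There is one attempt and no reset: what is moved stays moved. The work goes in short steps, Python scripts to look and compute and a tool call to move; the robot and the scene stay as the last step left them, time stands still between calls to the robot, and variables do not carry over. Pictures are saved under pics/ and viewed, and the job is handed in when it is done.

Besides the shell and the picture viewer there is one more tool, called after "Emit:" by a JSON object that holds its "name" and its "arguments". play_rows: Moves the arm, as the interface text tells. Its arguments: {"type":"object","properties":{"steps":{"type":"array","items":{"type":"object","properties":{"claw":{"type":"number"},"tx":{"type":"number"},"ty":{"type":"number"},"tz":{"type":"number"},"ax":{"type":"number"},"ay":{"type":"number"},"az":{"type":"number"}}}},"grip_force":{"type":"number"}},"required":["steps"]}

```bash
mkdir -p pics; ls; cat > h.py <<'E'
import numpy as np,cv2
from plant import ctrl,cams
from scipy.spatial.transform import Rotation as R
def ray(name,u,v):
    m=cams.camera_model(name);K=np.array(m["intrinsics"]);Rm=cv2.Rodrigues(np.array(m["rvec"],float))[0];t=np.array(m["tvec"],float).ravel()
    d=Rm.T@np.linalg.inv(K)@np.array([u,v,1.]);return -Rm.T@t,d
def onz(name,u,v,z):
    o,d=ray(name,u,v);return o+d*(z-o[2])/d[2]
def cloud(name,depth):
    m=cams.camera_model(name);K=np.array(m["intrinsics"]);Rm=cv2.Rodrigues(np.array(m["rvec"],float))[0];t=np.array(m["tvec"],float).ravel()
    v,u=np.mgrid[:480,:640];p=np.stack([(u-K[0,2])/K[0,0]*depth,(v-K[1,2])/K[1,1]*depth,depth],-1)
    return (p-t)@Rm
E
python3 - <<'E'
from h import *
for n in("top","side","wrist"):
    p,d=cams.read_camera(n);cv2.imwrite(f"pics/{n}0.png",p);np.savez(f"{n}0.npz",p=p,d=d)
    print(cams.camera_model(n))
print(ctrl.get_state())
E
```

```text
pics
{'intrinsics': array([[473.54693306,   0.        , 316.75917167],
       [  0.        , 473.54693306, 239.09695016],
       [  0.        ,   0.        ,   1.        ]]), 'rvec': array([ 2.16667137, -2.13853533,  0.1911406 ]), 'tvec': array([-0.04776563,  0.51169171,  1.21256459])}
{'intrinsics': array([[548.46286421,   0.        , 323.86210866],
       [  0.        , 548.46286421, 232.15710316],
       [  0.        ,   0.        ,   1.        ]]), 'rvec': array([ 2.34286308, -0.21074261,  0.07678074]), 'tvec': array([-0.53715839,  0.11508292,  1.38988769])}
{'intrinsics': array([[371.64829954,   0.        , 316.08984371],
       [  0.        , 371.64829954, 240.17643849],
       [  0.        ,   0.        ,   1.        ]]), 'tool_from_camera': array([[ 8.01922656e-04,  9.57325326e-01,  2.89011378e-01,
        -7.37174336e-02],
       [ 8.97277794e-04, -2.89012044e-01,  9.57325041e-01,
        -1.41830397e-01],
       [ 9.99999276e-01, -5.08377148e-04, -1.09075206e-03,
         6.02989577e-04],
       [ 0.00000000e+00,  0.00000000e+00,  0.00000000e+00,
         1.00000000e+00]])}
{'time': 0.15, 'qpos': array([ 1.10093649e+00,  2.87011608e-01,  1.57785559e+00,  1.30454671e-05,
        1.27861136e+00, -1.50022568e-01]), 'dq': array([ 5.28657876e-04, -2.17808940e-03, -3.34764955e-03,  1.23081683e-05,
       -7.65894448e-04, -3.04994708e-04]), 'joint_efforts': array([ 7.23064659e-04, -4.06596494e+01, -2.93143272e+01, -1.12131693e-04,
        3.93298280e-03,  6.79434962e-07]), 'eef_pos': array([0.21197369, 0.64030556, 0.23022392]), 'tcp_rot': array([ 0.6987174 , -0.11280702,  0.11239188, -0.6974501 ]), 'contact_force': array([-0.73892522, -0.11818673, -0.69778679]), 'wrist_torque': array([ 0.00155337, -0.05102766,  0.06708113]), 'opening': 1.002892926139831}
```

View pics/top0.png

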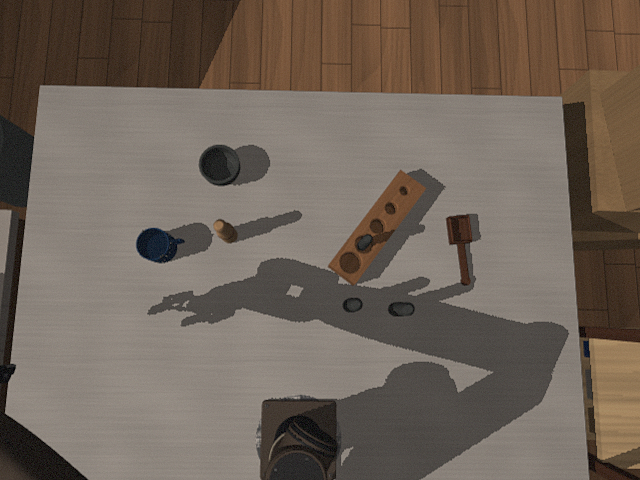

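View pics/side0.png

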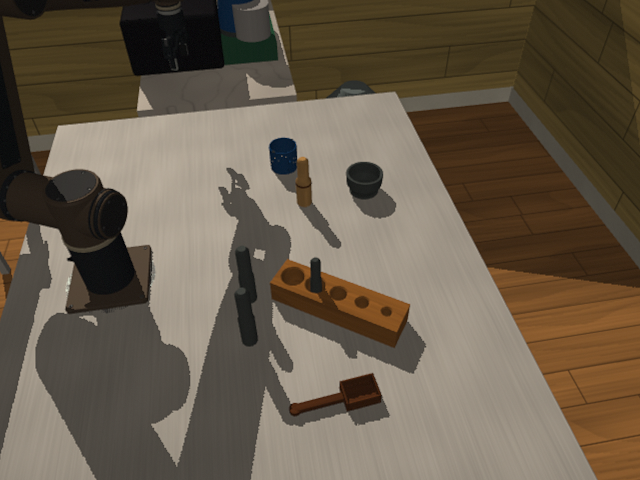

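View pics/wrist0.png

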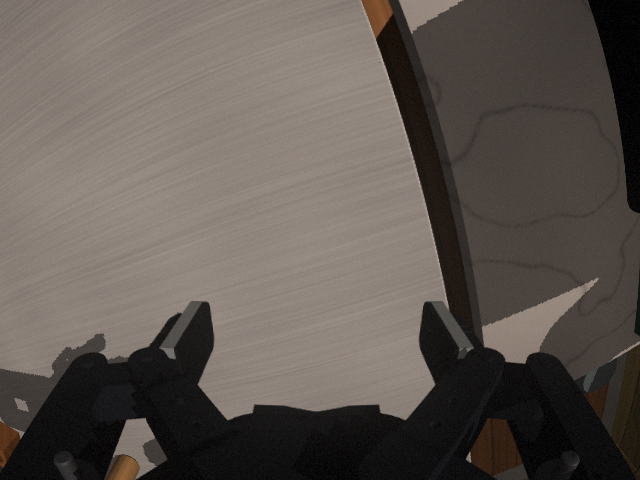

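The top view shows the rack from (404,190), its small end, to (349,262), its big end. Candidates for the iron pestle are the one in the rack at top (364,241), side (316,275), and two dark ones on the table at top (353,304) and (402,309), side (245,272) and (246,315). I choose the one in the rack because it is the smallest and stands in the second-largest hole. The masher is at top (223,230), with the mug at (157,245), the mortar at (219,165) and the scoop at (460,240).

```bash
python3 - <<'E'
from h import *
T=np.load("top0.npz");S=np.load("side0.npz")
a=cv2.resize(T["p"][160:330,320:490],None,fx=3.4,fy=3.4,interpolation=cv2.INTER_CUBIC)
b=cv2.resize(S["p"][230:360,220:420],None,fx=3,fy=3,interpolation=cv2.INTER_CUBIC)
cv2.imwrite("pics/topc.png",a);cv2.imwrite("pics/sidec.png",b)
for n,D in(("top",T),("side",S)):
    c=cloud(n,D["d"]);hsv=cv2.cvtColor(D["p"],cv2.COLOR_BGR2HSV)
    np.save(n+"c.npy",c)
    ok=(D["d"]>0)&(c[...,0]>.1)&(c[...,0]<1)&(abs(c[...,1])<.6)
    # rack top
    r=ok&(hsv[...,1]>110)&(hsv[...,0]<20)&(abs(c[...,2]-.062)<.006)
    k,l,st,ce=cv2.connectedComponentsWithStats(r.astype(np.uint8))
    i=1+np.argmax(st[1:,4]);P=c[l==i];print(n,st[i],P[:,2].mean())
    rect=cv2.minAreaRect((P[:,:2]*1000).astype(np.float32));print(rect,cv2.boxPoints(rect))
    tall=ok&(c[...,2]>.02)&(c[...,2]<.2)
    k,l,st,ce=cv2.connectedComponentsWithStats(tall.astype(np.uint8))
    for i in range(1,k):
        if st[i,4]>25:
            q=c[l==i];print(n,st[i],q.mean(0).round(3),q.min(0).round(3),q.max(0).round(3))
E
```

```text
top [ 329  170   97  114 2821] 0.06141597586677571
((546.7111206054688, -199.699462890625), (83.5239028930664, 321.812744140625), 53.52882385253906) [[ 392.49323 -137.6369 ]
 [ 651.2809  -328.92828]
 [ 700.929   -261.76202]
 [ 442.14136  -70.47064]]
top [199 145  41  41 819] [0.712 0.226 0.05 ] [0.652 0.168 0.02 ] [0.759 0.274 0.071]
top [ 328  170   98  116 3378] [ 0.551 -0.203  0.062] [ 0.393 -0.327  0.02 ] [ 0.699 -0.071  0.152]
top [448 215  25  29 222] [ 0.548 -0.427  0.028] [ 0.509 -0.458  0.02 ] [ 0.586 -0.397  0.036]
top [213 220  24  23 373] [0.518 0.19  0.111] [0.502 0.174 0.02 ] [0.543 0.216 0.163]
top [136 228  49  35 653] [0.489 0.374 0.055] [0.446 0.309 0.02 ] [0.529 0.419 0.088]
top [343 298  20  15 236] [ 0.339 -0.124  0.145] [ 0.323 -0.145  0.024] [ 0.357 -0.111  0.183]
top [388 302  27  15 317] [ 0.331 -0.243  0.13 ] [ 0.314 -0.266  0.02 ] [ 0.35  -0.231  0.183]
side [ 270  259  140   74 2985] 0.05962046861652735
((542.56396484375, -201.05252075195312), (91.01741790771484, 321.8475646972656), 53.99907302856445) [[ 385.6255  -143.27867]
 [ 646.00256 -332.46014]
 [ 699.50244 -258.82635]
 [ 439.12537  -69.6449 ]]
side [ 269  138   43   66 1366] [0.499 0.288 0.069] [0.441 0.166 0.02 ] [0.543 0.422 0.16 ]
side [346 162  37  33 892] [0.703 0.219 0.046] [0.649 0.164 0.02 ] [0.757 0.274 0.068]
side [ 234  246   23   98 1507] [ 0.333 -0.209  0.111] [ 0.31  -0.274  0.02 ] [ 0.355 -0.121  0.182]
side [ 270  258  140   85 5353] [ 0.545 -0.214  0.055] [ 0.389 -0.333  0.02 ] [ 0.697 -0.071  0.149]
side [339 373  42  34 366] [ 0.544 -0.431  0.026] [ 0.505 -0.462  0.02 ] [ 0.584 -0.398  0.033]
```

View pics/topc.png

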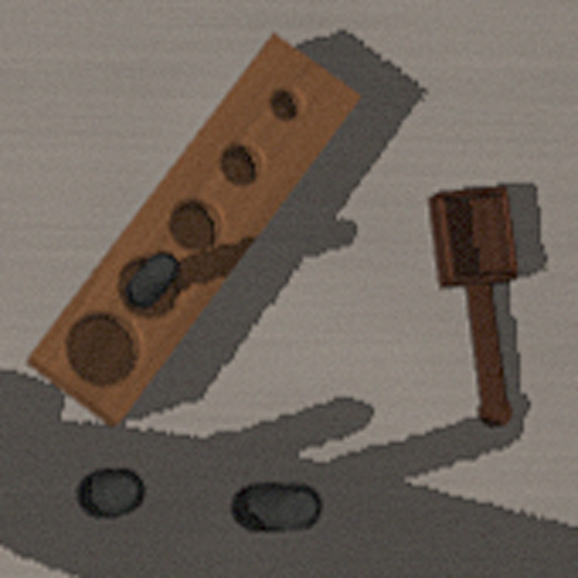

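View pics/sidec.png

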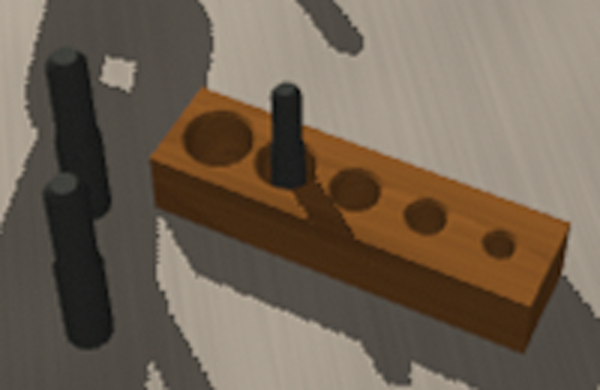

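The crops confirm the choice. The pestle in the second-largest hole is plainly smaller than the two on the table, which are about 180 mm tall.

```bash
python3 - <<'E'
from h import *
for n,sl in(("top",None),("side",None)):
    c=np.load(n+"c.npy");T=np.load(n+"0.npz")
    for nm,xy,top in(("iron",(.498,-.165),.147),("masher",(.515,.185),.160)):
        near=np.hypot(c[...,0]-xy[0],c[...,1]-xy[1])<.06
        for lo,hi in((top-.006,top+.01),(top-.05,top-.012)):
            m=near&(c[...,2]>lo)&(c[...,2]<hi);q=c[m];print(n,nm,lo,m.sum(),q.mean(0).round(4),q.min(0).round(3),q.max(0).round(3))
s=ctrl.get_state();print(R.from_quat(s["tcp_rot"]).as_matrix().round(3))
for n in("top","side"):
    o,_=ray(n,0,0);print(n,o)
E
```

```text
top iron 0.141 54 [ 0.4988 -0.1612  0.1451] [ 0.489 -0.171  0.141] [ 0.509 -0.151  0.152]
top iron 0.09699999999999999 27 [ 0.4931 -0.1557  0.1163] [ 0.488 -0.171  0.098] [ 0.504 -0.15   0.132]
top masher 0.154 103 [0.5239 0.1956 0.1576] [0.51  0.182 0.154] [0.537 0.208 0.163]
top masher 0.11 43 [0.5156 0.1873 0.1283] [0.508 0.18  0.11 ] [0.531 0.203 0.146]
side iron 0.141 42 [ 0.4954 -0.1653  0.1437] [ 0.485 -0.175  0.141] [ 0.506 -0.156  0.149]
side iron 0.09699999999999999 115 [ 0.4951 -0.1721  0.1164] [ 0.485 -0.177  0.097] [ 0.508 -0.164  0.134]
side masher 0.154 46 [0.5205 0.189  0.1567] [0.509 0.175 0.154] [0.532 0.201 0.16 ]
side masher 0.11 122 [0.5199 0.1827 0.1282] [0.505 0.173 0.11 ] [0.537 0.195 0.148]
[[ 0.949 -0.001  0.314]
 [-0.314 -0.002  0.949]
 [-0.    -1.    -0.002]]
top [ 0.32096771 -0.01236165  1.27720388]
side [ 0.37847015 -0.98844238  1.05513649]
```

```bash
cat >> h.py <<'E'
def go(x,y,z,head=None):
    s=ctrl.get_state();M=R.from_quat(s["tcp_rot"]).as_matrix()
    d=M.T@(np.array([x,y,z])-s["eef_pos"])*100
    h=np.degrees(np.arctan2(M[1,0],M[0,0]));out=dict(t=d.round(2),dist_cm=np.linalg.norm(d).round(1),head=h.round(2))
    if head is not None:
        a=np.radians(head);tx=np.array([np.cos(a),np.sin(a),0]);ty=np.array([0,0,-1.]);Rt=np.stack([tx,ty,np.cross(tx,ty)],1)
        out["a"]=np.degrees(R.from_matrix(M.T@Rt).as_rotvec()).round(2)
    print(out)
def wtool(p,pose=None):  # world->wrist pixel
    s=pose or ctrl.get_state();m=cams.camera_model("wrist");M=R.from_quat(s["tcp_rot"]).as_matrix()
    q=M.T@(np.array(p)-s["eef_pos"]);Tc=np.linalg.inv(m["tool_from_camera"]);c=Tc[:3,:3]@q+Tc[:3,3]
    K=m["intrinsics"];rr=np.hypot(c[0],c[1]);th=np.arctan2(rr,c[2]);return K[0,2]+K[0,0]*th*c[0]/rr,K[1,2]+K[1,1]*th*c[1]/rr
def wray(u,v,s):
    m=cams.camera_model("wrist");K=m["intrinsics"];a=np.array([(u-K[0,2])/K[0,0],(v-K[1,2])/K[1,1]]);th=np.linalg.norm(a)
    d=np.array([*(a/th*np.sin(th)),np.cos(th)]);Tc=m["tool_from_camera"];M=R.from_quat(s["tcp_rot"]).as_matrix()
    return M@Tc[:3,3]+s["eef_pos"],M@Tc[:3,:3]@d
def wonz(u,v,z,s):
    o,d=wray(u,v,s);return o+d*(z-o[2])/d[2]
E
python3 -c "
from h import *
go(.522,.192,.26,-36.25)"
```

```text
{'t': array([ 43.52,  -2.93, -32.81]), 'dist_cm': np.float64(54.6), 'head': np.float64(-18.33), 'a': array([ 0.11, 17.92, -0.  ])}
```

Emit:
{"name": "play_rows", "arguments": {"steps": [{"tx": 43.5, "ty": -2.9, "tz": -32.8, "ax": 0.1, "ay": 17.9, "claw": 8.5}, {"tx": 43.5, "ty": -2.9, "tz": -32.8, "ax": 0.1, "ay": 17.9, "claw": 8.5}, {"tx": 43.5, "ty": -2.9, "tz": -32.8, "ax": 0.1, "ay": 17.9, "claw": 8.5}, {"tx": 43.5, "ty": -2.9, "tz": -32.8, "ax": 0.1, "ay": 17.9, "claw": 8.5}, {"tx": 43.5, "ty": -2.9, "tz": -32.8, "ax": 0.1, "ay": 17.9, "claw": 8.5}, {"tx": 43.5, "ty": -2.9, "tz": -32.8, "ax": 0.1, "ay": 17.9, "claw": 8.5}, {"tx": 43.5, "ty": -2.9, "tz": -32.8, "ax": 0.1, "ay": 17.9, "claw": 8.5}, {"tx": 43.5, "ty": -2.9, "tz": -32.8, "ax": 0.1, "ay": 17.9, "claw": 8.5}, {"tx": 43.5, "ty": -2.9, "tz": -32.8, "ax": 0.1, "ay": 17.9, "claw": 8.5}, {"tx": 43.5, "ty": -2.9, "tz": -32.8, "ax": 0.1, "ay": 17.9, "claw": 8.5}, {"tx": 43.5, "ty": -2.9, "tz": -32.8, "ax": 0.1, "ay": 17.9, "claw": 8.5}, {"tx": 43.5, "ty": -2.9, "tz": -32.8, "ax": 0.1, "ay": 17.9, "claw": 8.5}]}}

```text
invalid input at $.steps[0]: expected keys claw, tx, ty, tz, ax, ay, az
```

```bash
python3 -c "
from h import *
go(.522,.192,.26,-36.25)
go(.498,-.164,.26,-36.25)"
```

```text
{'t': array([ 43.52,  -2.93, -32.81]), 'dist_cm': np.float64(54.6), 'head': np.float64(-18.33), 'a': array([ 0.11, 17.92, -0.  ])}
{'t': array([ 52.44,  -2.87, -67.36]), 'dist_cm': np.float64(85.4), 'head': np.float64(-18.33), 'a': array([ 0.11, 17.92, -0.  ])}
```

Emit:
{"name": "play_rows", "arguments": {"steps": [{"tx": 43.5, "ty": -2.9, "tz": -32.8, "ax": 0.1, "ay": 17.9, "az": 0, "claw": 8.5}, {"tx": 43.5, "ty": -2.9, "tz": -32.8, "ax": 0.1, "ay": 17.9, "az": 0, "claw": 8.5}, {"tx": 43.5, "ty": -2.9, "tz": -32.8, "ax": 0.1, "ay": 17.9, "az": 0, "claw": 8.5}, {"tx": 43.5, "ty": -2.9, "tz": -32.8, "ax": 0.1, "ay": 17.9, "az": 0, "claw": 8.5}, {"tx": 43.5, "ty": -2.9, "tz": -32.8, "ax": 0.1, "ay": 17.9, "az": 0, "claw": 8.5}, {"tx": 43.5, "ty": -2.9, "tz": -32.8, "ax": 0.1, "ay": 17.9, "az": 0, "claw": 8.5}, {"tx": 43.5, "ty": -2.9, "tz": -32.8, "ax": 0.1, "ay": 17.9, "az": 0, "claw": 8.5}, {"tx": 43.5, "ty": -2.9, "tz": -32.8, "ax": 0.1, "ay": 17.9, "az": 0, "claw": 8.5}, {"tx": 43.5, "ty": -2.9, "tz": -32.8, "ax": 0.1, "ay": 17.9, "az": 0, "claw": 8.5}, {"tx": 43.5, "ty": -2.9, "tz": -32.8, "ax": 0.1, "ay": 17.9, "az": 0, "claw": 8.5}, {"tx": 43.5, "ty": -2.9, "tz": -32.8, "ax": 0.1, "ay": 17.9, "az": 0, "claw": 8.5}, {"tx": 43.5, "ty": -2.9, "tz": -32.8, "ax": 0.1, "ay": 17.9, "az": 0, "claw": 8.5}]}}

```text
time: 1.15
eef_pos: [0.4967, 0.2282, 0.2579]
tcp_rot: [-0.671, 0.22, -0.22, 0.673]
contact_force: [0.2, -0.1, 0.2]
opening: 0.999
```

```bash
python3 -c "
from h import *
go(.522,.192,.26,-36.25)
go(.498,-.164,.26,-36.25)
go(.478,-.149,.27,-36.25)"
```

```text
{'t': array([ 4.18, -0.22, -1.42]), 'dist_cm': np.float64(4.4), 'head': np.float64(-36.22), 'a': array([-0.1 ,  0.03, -0.02])}
{'t': array([ 23.28,  -0.28, -31.56]), 'dist_cm': np.float64(39.2), 'head': np.float64(-36.22), 'a': array([-0.1 ,  0.03, -0.02])}
{'t': array([ 20.78,  -1.27, -31.53]), 'dist_cm': np.float64(37.8), 'head': np.float64(-36.22), 'a': array([-0.1 ,  0.03, -0.02])}
```

Emit:
{"name": "play_rows", "arguments": {"steps": [{"tx": 20.8, "ty": -1.3, "tz": -31.5, "ax": 0, "ay": 0, "az": 0, "claw": 8.5}, {"tx": 20.8, "ty": -1.3, "tz": -31.5, "ax": 0, "ay": 0, "az": 0, "claw": 8.5}, {"tx": 20.8, "ty": -1.3, "tz": -31.5, "ax": 0, "ay": 0, "az": 0, "claw": 8.5}, {"tx": 20.8, "ty": -1.3, "tz": -31.5, "ax": 0, "ay": 0, "az": 0, "claw": 8.5}, {"tx": 20.8, "ty": -1.3, "tz": -31.5, "ax": 0, "ay": 0, "az": 0, "claw": 8.5}, {"tx": 20.8, "ty": -1.3, "tz": -31.5, "ax": 0, "ay": 0, "az": 0, "claw": 8.5}, {"tx": 20.8, "ty": -1.3, "tz": -31.5, "ax": 0, "ay": 0, "az": 0, "claw": 8.5}, {"tx": 20.8, "ty": -1.3, "tz": -31.5, "ax": 0, "ay": 0, "az": 0, "claw": 8.5}, {"tx": 20.8, "ty": -1.3, "tz": -31.5, "ax": 0, "ay": 0, "az": 0, "claw": 8.5}, {"tx": 20.8, "ty": -1.3, "tz": -31.5, "ax": 0, "ay": 0, "az": 0, "claw": 8.5}, {"tx": 20.8, "ty": -1.3, "tz": -31.5, "ax": 0, "ay": 0, "az": 0, "claw": 8.5}, {"tx": 20.8, "ty": -1.3, "tz": -31.5, "ax": 0, "ay": 0, "az": 0, "claw": 8.5}]}}

```text
time: 2.15
eef_pos: [0.4775, -0.1468, 0.2699]
tcp_rot: [-0.671, 0.22, -0.22, 0.673]
contact_force: [1.0, 0.6, 0.2]
opening: 0.993
```

```bash
python3 -c "
from h import *
s=ctrl.get_state();p,d=cams.read_camera('wrist');print(s['eef_pos'],s['qpos'])
np.savez('w1.npz',p=p,d=d,pos=s['eef_pos'],rot=s['tcp_rot']);cv2.imwrite('pics/w1.png',p)
c=np.array([.546,-.2]);u=np.array([-.8064,.5913])
for k in range(5):print(k,wtool([*(c+(k-2)*.06*u),.062],s))
"
```

```text
[ 0.47750183 -0.14677057  0.26989635] [-0.50272981 -0.13741196  1.95517158  0.00231141  1.32493363 -1.44088004]
0 (np.float64(313.7517119301916), np.float64(382.7391782416772))
1 (np.float64(313.5141736508418), np.float64(340.5716397407096))
2 (np.float64(313.2710808649845), np.float64(291.4101048791578))
3 (np.float64(313.0380366649819), np.float64(235.5117647894663))
4 (np.float64(312.8356453717511), np.float64(174.37749941161726))
```

View pics/w1.png

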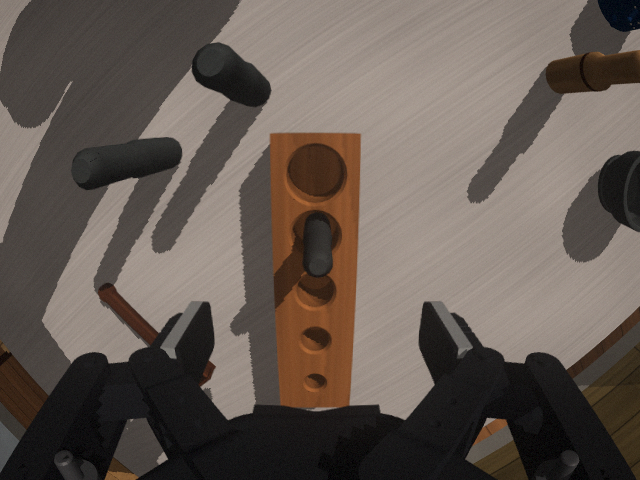

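```bash
python3 -c "
from h import *
D=np.load('w1.npz');p=D['p'];s=dict(eef_pos=D['pos'],tcp_rot=D['rot'])
cv2.imwrite('pics/w1c.png',cv2.resize(p[260:400,260:370],None,fx=4.2,fy=4.2,interpolation=cv2.INTER_CUBIC))
hsv=cv2.cvtColor(p,cv2.COLOR_BGR2HSV)
m=((hsv[...,0]<20)&(hsv[...,1]>110)&(hsv[...,2]>95)).astype(np.uint8);m[:, :265]=0;m[:,365:]=0
# rack edges
L=[];Rr=[]
for v in range(140,400,6):
    x=np.flatnonzero(m[v])
    L.append(wonz(x[0],v,.062,s)[:2]);Rr.append(wonz(x[-1],v,.062,s)[:2])
for E in(L,Rr):
    vx,vy,x0,y0=cv2.fitLine(np.float32(E),cv2.DIST_HUBER,0,.001,.001).ravel();print(np.degrees(np.arctan2(vy,vx)),x0,y0)
    n=np.array([-vy,vx]);print('n.c',n@[x0,y0])
g=cv2.cvtColor(p,cv2.COLOR_BGR2GRAY)
print(g[338,290:345]);print(g[290,285:350]);print(hsv[338,295:340,2])
"
```

```text
-36.489113 0.49986884 -0.21638843
n.c 0.123287216
-36.447056 0.5571775 -0.15483077
n.c 0.20646101
[89 90 93 90 89 85 86 85 85 82 82 73 75 77 81 85 87 88 88 74 43 37 35 36
 38 37 39 36 36 36 36 36 34 36 33 35 36 33 39 43 46 63 82 88 89 88 85 87
 85 84 86 86 90 88 90]
[47 48 47 45 49 49 72 86 85 89 84 76 71 71 74 79 84 68 57 47 36 35 34 36
 36 35 39 39 40 40 37 38 34 38 34 39 38 38 37 41 38 38 37 36 37 36 33 32
 41 50 50 69 88 93 87 88 86 88 89 89 93 90 92 90 89]
[125 126 127 124 122 119 108 107 112 117 124 129 129 129 108  63  52  50
  51  53  52  53  50  50  52  51  50  49  50  49  49  50  46  53  60  68
  92 122 126 129 127 125 126 125 124]
```

View pics/w1c.png

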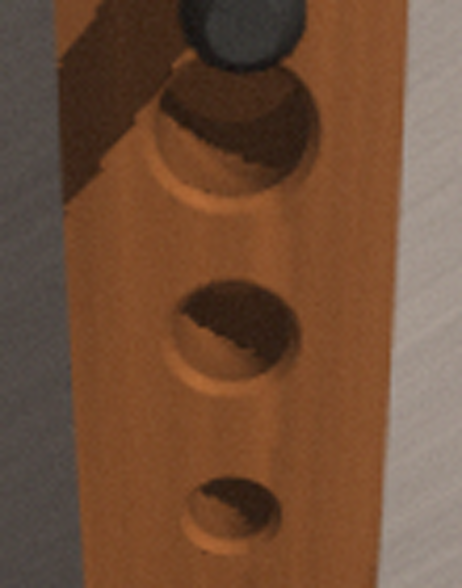

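```bash
python3 -c "
from h import *
D=np.load('w1.npz');s=dict(eef_pos=D['pos'],tcp_rot=D['rot'])
u=np.array([-np.cos(np.radians(-36.4)),-np.sin(np.radians(-36.4))]);n=np.array([u[1],-u[0]])
for k,(a,b,c,d) in {0:(303.1,327.4,373.1,392.4),1:(299.5,331.7,326.2,354.5),4:(287,347,143,203)}.items():
    mx,my=(a+b)/2,(c+d)/2
    q=[wonz(a,my,.062,s)[:2],wonz(b,my,.062,s)[:2],wonz(mx,c,.062,s)[:2],wonz(mx,d,.062,s)[:2]]
    C=np.array([n@(q[0]+q[1])/2,u@(q[2]+q[3])/2]);print(k,C,'widths',np.linalg.norm(q[0]-q[1]),np.linalg.norm(q[2]-q[3]),'rack centre along',C[1]-(k-2)*.06,'xy',C[0]*n+C[1]*u)
cc=np.array([.546,-.2]);print(n@cc,u@cc)
# iron top ellipse centre
print(wonz(318,262,.145,s))
"
```

```text
0 [ 0.16510279 -0.67847469] widths 0.02861433697260034 0.029861212915886403 rack centre along -0.558474692694224 xy [ 0.64407519 -0.26972948]
1 [ 0.1654761  -0.61830442] widths 0.03540389960418109 0.03722580706391531 rack centre along -0.5583044187112047 xy [ 0.59586604 -0.23372283]
4 [ 0.16664679 -0.43710394] widths 0.05663939376651102 0.05731295762229182 rack centre along -0.5571039448434737 xy [ 0.45071361 -0.12525277]
0.1630279526144382 -0.5581557906770694
[ 0.49796458 -0.15936271  0.145     ]
```

```bash
python3 -c "
from h import *
go(.497,-.161,.27,-36.4)
go(.497,-.161,.093,-36.4)"
```

```text
{'t': array([ 2.45, -0.01, -0.06]), 'dist_cm': np.float64(2.4), 'head': np.float64(-36.19), 'a': array([-0.12,  0.21, -0.07])}
{'t': array([ 2.47, 17.69, -0.1 ]), 'dist_cm': np.float64(17.9), 'head': np.float64(-36.19), 'a': array([-0.12,  0.21, -0.07])}
```

Emit:
{"name": "play_rows", "arguments": {"grip_force": 40, "steps": [{"tx": 2.45, "ty": 0, "tz": -0.1, "ax": 0, "ay": 0.2, "az": 0, "claw": 8.5}, {"tx": 2.45, "ty": 3, "tz": -0.1, "ax": 0, "ay": 0.2, "az": 0, "claw": 8.5}, {"tx": 2.45, "ty": 6, "tz": -0.1, "ax": 0, "ay": 0.2, "az": 0, "claw": 8.5}, {"tx": 2.45, "ty": 9, "tz": -0.1, "ax": 0, "ay": 0.2, "az": 0, "claw": 8.5}, {"tx": 2.45, "ty": 12, "tz": -0.1, "ax": 0, "ay": 0.2, "az": 0, "claw": 8.5}, {"tx": 2.45, "ty": 15, "tz": -0.1, "ax": 0, "ay": 0.2, "az": 0, "claw": 8.5}, {"tx": 2.45, "ty": 17.7, "tz": -0.1, "ax": 0, "ay": 0.2, "az": 0, "claw": 8.5}, {"tx": 2.45, "ty": 17.7, "tz": -0.1, "ax": 0, "ay": 0.2, "az": 0, "claw": 8.5}]}}

```text
time: 2.87
eef_pos: [0.4932, -0.1577, 0.0871]
tcp_rot: [-0.67, 0.224, -0.216, 0.674]
contact_force: [-1.0, 0.8, -1.0]
opening: 0.991
```

```bash
python3 -c "
from h import *
s=ctrl.get_state();p,d=cams.read_camera('wrist');print(s['eef_pos'],s['contact_force'])
cv2.imwrite('pics/w2.png',p)
go(.497,-.161,.093,-36.4)
"
```

```text
[ 0.49315738 -0.15769979  0.08712895] [-0.9697558   0.80357443 -1.01048119]
{'t': array([ 0.29, -0.28, -0.05]), 'dist_cm': np.float64(0.4), 'head': np.float64(-36.27), 'a': array([-0.05,  0.13, -0.46])}
```

View pics/w2.png

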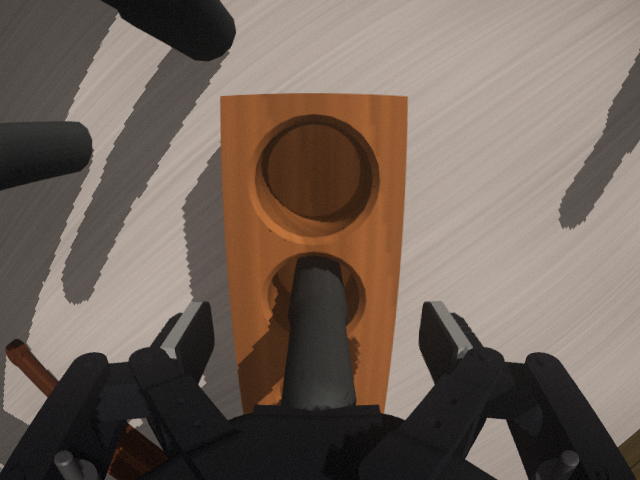

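The wrist view shows the iron pestle's handle (320,330) between the pads at (195,330) and (440,330). I'll close on it.

Emit:
{"name": "play_rows", "arguments": {"grip_force": 50, "steps": [{"tx": 0, "ty": 0, "tz": 0, "ax": 0, "ay": 0, "az": 0, "claw": 1.5}, {"tx": 0, "ty": 0, "tz": 0, "ax": 0, "ay": 0, "az": 0, "claw": 1.5}, {"tx": 0, "ty": 0, "tz": 0, "ax": 0, "ay": 0, "az": 0, "claw": 1.5}, {"tx": 0, "ty": 0, "tz": 0, "ax": 0, "ay": 0, "az": 0, "claw": 1.5}, {"tx": 0, "ty": 0, "tz": 0, "ax": 0, "ay": 0, "az": 0, "claw": 1.5}, {"tx": 0, "ty": 0, "tz": 0, "ax": 0, "ay": 0, "az": 0, "claw": 1.5}, {"tx": 0, "ty": 0, "tz": 0, "ax": 0, "ay": 0, "az": 0, "claw": 1.5}, {"tx": 0, "ty": 0, "tz": 0, "ax": 0, "ay": 0, "az": 0, "claw": 1.5}, {"tx": 0, "ty": 0, "tz": 0, "ax": 0, "ay": 0, "az": 0, "claw": 1.5}, {"tx": 0, "ty": 0, "tz": 0, "ax": 0, "ay": 0, "az": 0, "claw": 1.5}]}}

```text
time: 3.75
eef_pos: [0.4983, -0.1622, 0.0949]
tcp_rot: [-0.671, 0.22, -0.222, 0.672]
contact_force: [1.0, 1.7, 5.7]
opening: 0.267
```

```bash
python3 -c "
from h import *
s=ctrl.get_state();p,d=cams.read_camera('wrist');print(s)
cv2.imwrite('pics/w3.png',p)
go(.497,-.161,.093,-36.4)
"
```

```text
{'time': 3.75, 'qpos': array([-0.50984818,  0.11238522,  2.04994915,  0.00336288,  0.97671346,
       -1.44632904]), 'dq': array([ 0.00122254,  0.00032456, -0.00064476,  0.0005287 ,  0.00041776,
        0.00027083]), 'joint_efforts': array([-1.11502837e+00, -2.65687233e+01, -2.25807917e+01, -5.15897814e-01,
       -1.51575697e-01,  1.58327504e-03]), 'eef_pos': array([ 0.49825755, -0.16220697,  0.09485937]), 'tcp_rot': array([-0.6708361 ,  0.22008222, -0.22222605,  0.67242719]), 'contact_force': array([1.02798332, 1.72224504, 5.73352526]), 'wrist_torque': array([ 0.45308055, -0.12953366, -0.0221588 ]), 'opening': 0.26696358708265194}
{'t': array([-0.17,  0.19,  0.02]), 'dist_cm': np.float64(0.3), 'head': np.float64(-36.45), 'a': array([-0.18, -0.05,  0.13])}
```

View pics/w3.png

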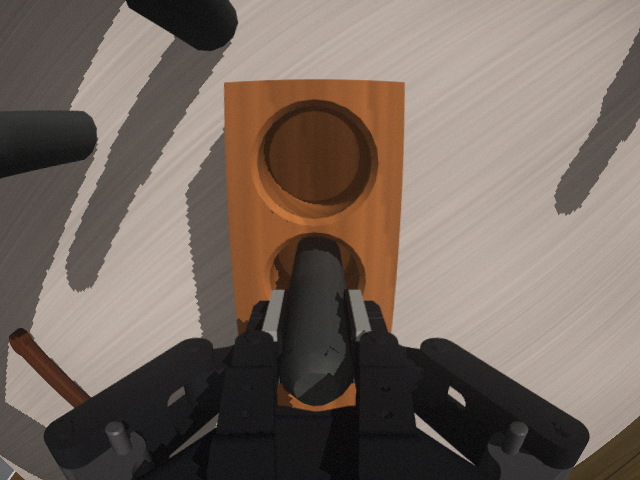

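Opening 0.267 (about 23 mm) matches the 24 mm handle, so it is gripped. Lifting straight up.

Emit:
{"name": "play_rows", "arguments": {"steps": [{"tx": 0, "ty": -1, "tz": 0, "ax": 0, "ay": 0, "az": 0, "claw": 1.5}, {"tx": 0, "ty": -2.5, "tz": 0, "ax": 0, "ay": 0, "az": 0, "claw": 1.5}, {"tx": 0, "ty": -4.5, "tz": 0, "ax": 0, "ay": 0, "az": 0, "claw": 1.5}, {"tx": 0, "ty": -6.5, "tz": 0, "ax": 0, "ay": 0, "az": 0, "claw": 1.5}, {"tx": 0, "ty": -8, "tz": 0, "ax": 0, "ay": 0, "az": 0, "claw": 1.5}, {"tx": 0, "ty": -8, "tz": 0, "ax": 0, "ay": 0, "az": 0, "claw": 1.5}, {"tx": 0, "ty": -8, "tz": 0, "ax": 0, "ay": 0, "az": 0, "claw": 1.5}, {"tx": 0, "ty": -8, "tz": 0, "ax": 0, "ay": 0, "az": 0, "claw": 1.5}]}}

```text
time: 4.47
eef_pos: [0.4956, -0.1616, 0.1713]
tcp_rot: [-0.671, 0.222, -0.22, 0.672]
contact_force: [0.4, -0.8, -5.1]
opening: 0.268
```

```bash
python3 -c "
from h import *
s=ctrl.get_state();p,d=cams.read_camera('wrist');print(s['eef_pos'],s['contact_force'],s['wrist_torque'],s['opening'])
cv2.imwrite('pics/w4.png',p);np.savez('w4.npz',p=p,d=d,pos=s['eef_pos'],rot=s['tcp_rot'])
for n in('side','top'):
  p,d=cams.read_camera(n);np.savez(n+'4.npz',p=p,d=d);cv2.imwrite(f'pics/{n}4.png',p)
p=cv2.imread('pics/side4.png');cv2.imwrite('pics/side4c.png',cv2.resize(p[140:340,220:420],None,fx=3,fy=3,interpolation=cv2.INTER_CUBIC))
"
```

```text
[ 0.49564801 -0.16155587  0.17133396] [ 0.40922451 -0.81983436 -5.08586492] [-0.03694678  0.06271209 -0.03707689] 0.26806060817575394
```

View pics/w4.png

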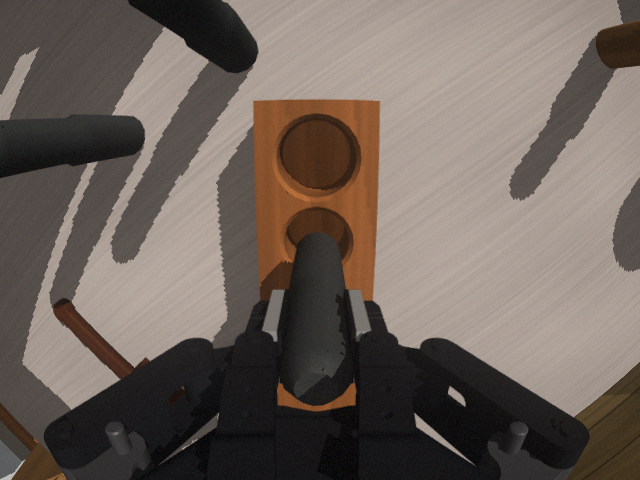

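View pics/side4c.png

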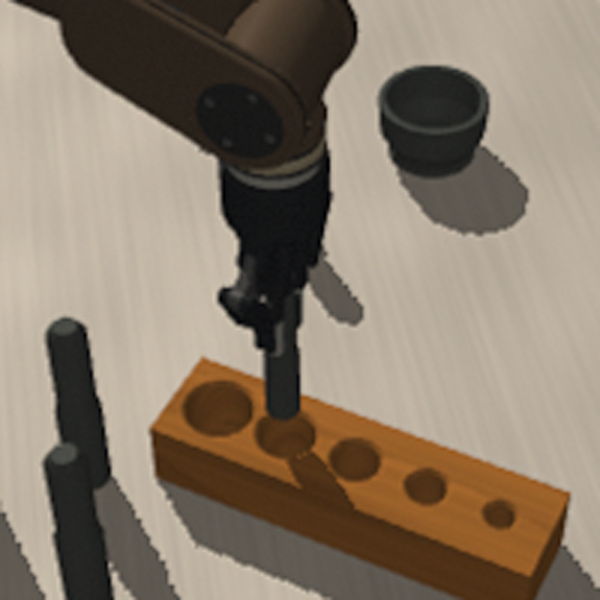

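```bash
python3 -c "
from h import *
D=np.load('w4.npz');s=dict(eef_pos=D['pos'],tcp_rot=D['rot']);p=D['p']
g=cv2.cvtColor(p,cv2.COLOR_BGR2GRAY)
print(g[222:245,318]);
hsv=cv2.cvtColor(p,cv2.COLOR_BGR2HSV)
for v in (236,240,245,250,260,270,280):
  x=np.flatnonzero(hsv[v,285:360,1]<75)+285;print(v,x.min(),x.max(),(x.min()+x.max())/2)
M=R.from_quat(s['tcp_rot']).as_matrix()
print(M.round(4))
S=np.load('side4.npz')['p'];h2=cv2.cvtColor(S,cv2.COLOR_BGR2HSV)
for v in range(260,282,2):
  x=np.flatnonzero(h2[v,300:330,1]<90)+300;print(v,x.min() if len(x) else 0,x.max() if len(x) else 0)
"
```

```text
[53 53 54 52 51 56 55 53 55 56 50 49 48 47 47 48 50 50 47 49 47 52 50]
236 305 329 317.0
240 303 334 318.5
245 299 337 318.0
250 297 339 318.0
260 295 340 317.5
270 293 342 317.5
280 291 343 317.0
[[ 8.046e-01 -2.700e-03  5.938e-01]
 [-5.938e-01  3.100e-03  8.046e-01]
 [-4.000e-03 -1.000e+00  9.000e-04]]
260 300 329
262 300 329
264 302 329
266 308 329
268 309 329
270 309 329
272 309 329
274 309 329
276 309 319
278 310 317
280 0 0
```

```bash
python3 -c "
from h import *
D=np.load('w4.npz');s=dict(eef_pos=D['pos'],tcp_rot=D['rot']);M=R.from_quat(s['tcp_rot']).as_matrix()
for v in(232.,234.):
  o,d=wray(317.8,v,s);ot=M.T@(o-s['eef_pos']);dt=M.T@d;q=ot+dt*(.0794-ot[1])/dt[1];print('tip tool',q,'x0',q[0]+.014)
  C=s['eef_pos']+M@[q[0]+.014,.0829,q[2]];print('foot world',C)
o,d=ray('side',314.2,276);zz=.092
q=o+d*(zz-o[2])/d[2];print('side at foot z (near surface-ish)',q, 'dir',d)
for y in(-.175,-.16):print('x on side plane at y',y,(o+d*(y-o[1])/d[1])[0])
T=np.load('top4.npz')
"
```

```text
tip tool [-0.01231955  0.0794      0.00137255] x0 0.0016804489243962776
foot world [ 0.49759505 -0.16119328  0.08842922]
tip tool [-0.01103482  0.0794      0.00137315] x0 0.0029651757653420836
foot world [ 0.49862912 -0.16195563  0.08842413]
side at foot z (near surface-ish) [ 0.49404679 -0.16666007  0.092     ] dir [ 0.09121307  0.64855046 -0.76010715]
x on side plane at y -0.175 0.49287385135571216
x on side plane at y -0.16 0.4949834729056161
```

Emit:
{"name": "play_rows", "arguments": {"steps": [{"tx": 3, "ty": 0, "tz": 0, "ax": 0, "ay": 0, "az": 0, "claw": 1.5}, {"tx": 6, "ty": 0, "tz": 0, "ax": 0, "ay": 0, "az": 0, "claw": 1.5}, {"tx": 9, "ty": 0, "tz": 0, "ax": 0, "ay": 0, "az": 0, "claw": 1.5}, {"tx": 11, "ty": 0, "tz": 0, "ax": 0, "ay": 0, "az": 0, "claw": 1.5}, {"tx": 12.1, "ty": 0, "tz": 0, "ax": 0, "ay": 0, "az": 0, "claw": 1.5}, {"tx": 12.1, "ty": 0, "tz": 0, "ax": 0, "ay": 0, "az": 0, "claw": 1.5}, {"tx": 12.1, "ty": 0, "tz": 0, "ax": 0, "ay": 0, "az": 0, "claw": 1.5}, {"tx": 12.1, "ty": 0, "tz": 0, "ax": 0, "ay": 0, "az": 0, "claw": 1.5}, {"tx": 12.1, "ty": 0, "tz": 0, "ax": 0, "ay": 0, "az": 0, "claw": 1.5}, {"tx": 12.1, "ty": 0, "tz": 0, "ax": 0, "ay": 0, "az": 0, "claw": 1.5}]}}

```text
time: 5.45
eef_pos: [0.5937, -0.2333, 0.1731]
tcp_rot: [-0.671, 0.221, -0.221, 0.672]
contact_force: [0.0, -0.8, -2.9]
opening: 0.269
```

```bash
python3 -c "
from h import *
s=ctrl.get_state();p,d=cams.read_camera('wrist');print(s['eef_pos'],s['contact_force'],s['tcp_rot'])
M=R.from_quat(s['tcp_rot']).as_matrix();C=s['eef_pos']+M@[.0023,.0829,.0014];n=np.array([.5934,.8049]);u=np.array([-.8049,.5934]);print('foot',C,'n',n@C[:2],'u',u@C[:2],'want .1654 -.618')
cv2.imwrite('pics/w5.png',p);np.savez('w5.npz',p=p,d=d,pos=s['eef_pos'],rot=s['tcp_rot'])
cv2.imwrite('pics/w5c.png',cv2.resize(p[90:300,230:410],None,fx=2.8,fy=2.8,interpolation=cv2.INTER_CUBIC))
for k in range(1,5): print(k,wtool([*(.1654*n+(-.558+(k-2)*.06)*u),.062],s))
"
```

```text
[ 0.59372996 -0.23327814  0.17306296] [ 0.02452141 -0.78656701 -2.87821393] [-0.67105748  0.22103874 -0.22070057  0.67239497]
foot [ 0.59642331 -0.23335493  0.09016302] n 0.16609020629101032 u -0.6185339398535775 want .1654 -.618
1 (np.float64(316.64021748168443), np.float64(239.18331821496733))
2 (np.float64(316.5910762301638), np.float64(154.12693850106623))
3 (np.float64(316.51997155267327), np.float64(66.67208129295693))
4 (np.float64(316.4344306226606), np.float64(-14.19163069323477))
```

View pics/w5c.png

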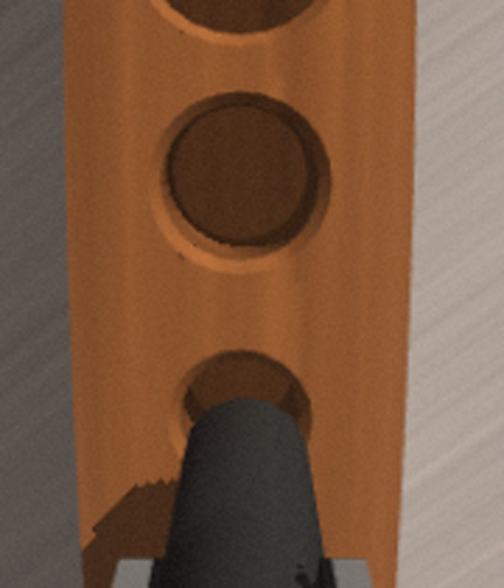

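Hole 2's rim centre measures (315.9,155.2) against a predicted (316.6,154.1), so the map is good to under 1 mm and the pestle is over hole 1. I'll lower it to the mouth and check the force.

Emit:
{"name": "play_rows", "arguments": {"steps": [{"tx": -0.05, "ty": 1, "tz": -0.05, "ax": 0, "ay": 0, "az": 0, "claw": 1.5}, {"tx": -0.05, "ty": 2, "tz": -0.05, "ax": 0, "ay": 0, "az": 0, "claw": 1.5}, {"tx": -0.05, "ty": 2.8, "tz": -0.05, "ax": 0, "ay": 0, "az": 0, "claw": 1.5}, {"tx": -0.05, "ty": 3.1, "tz": -0.05, "ax": 0, "ay": 0, "az": 0, "claw": 1.5}, {"tx": -0.05, "ty": 3.4, "tz": -0.05, "ax": 0, "ay": 0, "az": 0, "claw": 1.5}, {"tx": -0.05, "ty": 3.7, "tz": -0.05, "ax": 0, "ay": 0, "az": 0, "claw": 1.5}, {"tx": -0.05, "ty": 3.7, "tz": -0.05, "ax": 0, "ay": 0, "az": 0, "claw": 1.5}, {"tx": -0.05, "ty": 3.7, "tz": -0.05, "ax": 0, "ay": 0, "az": 0, "claw": 1.5}]}}

```text
time: 6.17
eef_pos: [0.5936, -0.2339, 0.1361]
tcp_rot: [-0.671, 0.221, -0.221, 0.672]
contact_force: [0.5, 0.4, -3.5]
opening: 0.269
```

```bash
python3 -c "
from h import *
s=ctrl.get_state();print(s['eef_pos'],s['contact_force'],s['wrist_torque'])
M=R.from_quat(s['tcp_rot']).as_matrix();C=s['eef_pos']+M@[.0023,.0829,.0014];n=np.array([.5934,.8049]);u=np.array([-.8049,.5934]);print('foot',C,'n',n@C[:2],'u',u@C[:2],'want .1654 -.618')
"
```

```text
[ 0.59362688 -0.23390771  0.13606474] [ 0.54982585  0.3590785  -3.52729717] [-0.01960104 -0.01592095  0.01854745]
foot [ 0.596338   -0.23399094  0.05316538] n 0.16552766033134478 u -0.6188426865081504 want .1654 -.618
```

The foot is 9 mm into the hole with no side force. Going down the rest of the way.

Emit:
{"name": "play_rows", "arguments": {"steps": [{"tx": 0, "ty": 0.6, "tz": 0, "ax": 0, "ay": 0, "az": 0, "claw": 1.5}, {"tx": 0, "ty": 1.2, "tz": 0, "ax": 0, "ay": 0, "az": 0, "claw": 1.5}, {"tx": 0, "ty": 1.8, "tz": 0, "ax": 0, "ay": 0, "az": 0, "claw": 1.5}, {"tx": 0, "ty": 2.4, "tz": 0, "ax": 0, "ay": 0, "az": 0, "claw": 1.5}, {"tx": 0, "ty": 3.0, "tz": 0, "ax": 0, "ay": 0, "az": 0, "claw": 1.5}, {"tx": 0, "ty": 3.5, "tz": 0, "ax": 0, "ay": 0, "az": 0, "claw": 1.5}, {"tx": 0, "ty": 3.9, "tz": 0, "ax": 0, "ay": 0, "az": 0, "claw": 1.5}, {"tx": 0, "ty": 3.9, "tz": 0, "ax": 0, "ay": 0, "az": 0, "claw": 1.5}, {"tx": 0, "ty": 3.9, "tz": 0, "ax": 0, "ay": 0, "az": 0, "claw": 1.5}]}}

```text
time: 6.92
eef_pos: [0.5936, -0.2339, 0.0969]
tcp_rot: [-0.671, 0.221, -0.221, 0.672]
contact_force: [0.6, -0.1, -4.1]
opening: 0.269
```

Emit:
{"name": "play_rows", "arguments": {"steps": [{"tx": 0, "ty": 0.15, "tz": 0, "ax": 0, "ay": 0, "az": 0, "claw": 1.5}, {"tx": 0, "ty": 0.2, "tz": 0, "ax": 0, "ay": 0, "az": 0, "claw": 1.5}, {"tx": 0, "ty": 0.2, "tz": 0, "ax": 0, "ay": 0, "az": 0, "claw": 1.5}, {"tx": 0, "ty": 0.2, "tz": 0, "ax": 0, "ay": 0, "az": 0, "claw": 4}, {"tx": 0, "ty": 0.2, "tz": 0, "ax": 0, "ay": 0, "az": 0, "claw": 8.5}, {"tx": 0, "ty": 0.2, "tz": 0, "ax": 0, "ay": 0, "az": 0, "claw": 8.5}, {"tx": 0, "ty": 0.2, "tz": 0, "ax": 0, "ay": 0, "az": 0, "claw": 8.5}, {"tx": 0, "ty": 0.2, "tz": 0, "ax": 0, "ay": 0, "az": 0, "claw": 8.5}, {"tx": 0, "ty": 0.2, "tz": 0, "ax": 0, "ay": 0, "az": 0, "claw": 8.5}, {"tx": 0, "ty": 0.2, "tz": 0, "ax": 0, "ay": 0, "az": 0, "claw": 8.5}]}}

```text
time: 7.75
eef_pos: [0.5938, -0.234, 0.0954]
tcp_rot: [-0.671, 0.221, -0.221, 0.672]
contact_force: [0.5, 0.1, -0.0]
opening: 0.994
```

Emit:
{"name": "play_rows", "arguments": {"steps": [{"tx": 0, "ty": -3, "tz": 0, "ax": 0, "ay": 0, "az": 0, "claw": 8.5}, {"tx": 0, "ty": -6, "tz": 0, "ax": 0, "ay": 0, "az": 0, "claw": 8.5}, {"tx": 0, "ty": -10, "tz": 0, "ax": 0, "ay": 0, "az": 0, "claw": 8.5}, {"tx": 0, "ty": -14, "tz": 0, "ax": 0, "ay": 0, "az": 0, "claw": 8.5}, {"tx": 0, "ty": -16, "tz": 0, "ax": 0, "ay": 0, "az": 0, "claw": 8.5}, {"tx": 0, "ty": -16, "tz": 0, "ax": 0, "ay": 0, "az": 0, "claw": 8.5}, {"tx": 0, "ty": -16, "tz": 0, "ax": 0, "ay": 0, "az": 0, "claw": 8.5}]}}

```text
time: 8.33
eef_pos: [0.5943, -0.2346, 0.2575]
tcp_rot: [-0.671, 0.219, -0.223, 0.672]
contact_force: [-0.0, -0.2, -0.3]
opening: 0.992
```

```bash
python3 -c "
from h import *
s=ctrl.get_state();p,d=cams.read_camera('wrist');print(s['eef_pos'],s['opening'])
cv2.imwrite('pics/w6.png',p)
S,d=cams.read_camera('side');cv2.imwrite('pics/side6c.png',cv2.resize(S[130:350,220:440],None,fx=2.7,fy=2.7,interpolation=cv2.INTER_CUBIC))
c=cloud('side',d);m=(np.hypot(c[...,0]-.592,c[...,1]+.235)<.03)&(c[...,2]>.09)&(c[...,2]<.2)&(d>0);q=c[m];print(q.max(0),q[q[:,2]>.14].mean(0))
go(.524,.196,.26,-36.4)
"
```

```text
[ 0.59433416 -0.23457253  0.2575229 ] 0.9920177174356617
[ 0.60373957 -0.2269632   0.14723442] [ 0.59063679 -0.23829083  0.14351572]
{'t': array([-31.06,  -0.52,  30.49]), 'dist_cm': np.float64(43.5), 'head': np.float64(-36.43), 'a': array([-0.08, -0.03, -0.19])}
```

View pics/side6c.png

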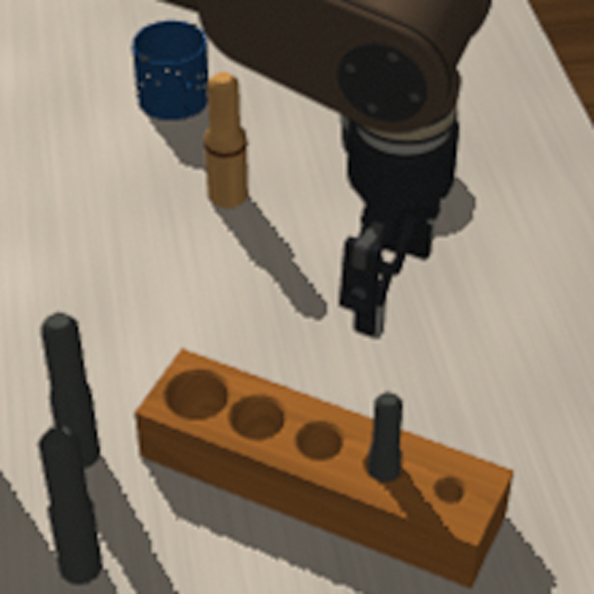

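View pics/w6.png

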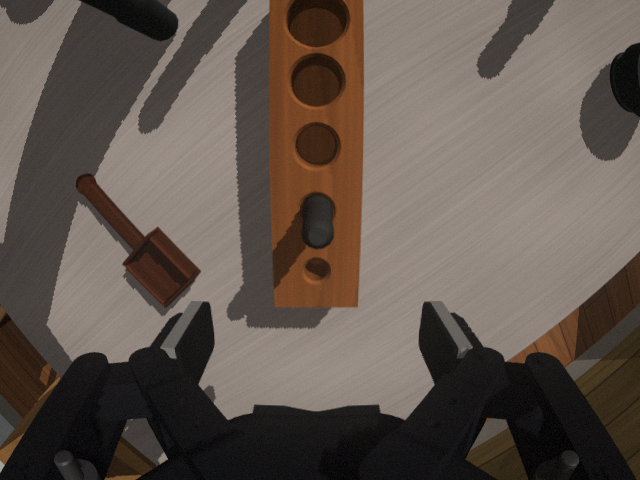

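The iron pestle stands in the 31 mm hole, top at 147 mm, which is what a seated pestle should show. Next is the masher.

Emit:
{"name": "play_rows", "arguments": {"steps": [{"tx": -33, "ty": -0.5, "tz": 30.5, "ax": 0, "ay": 0, "az": -0.1, "claw": 8.5}, {"tx": -33, "ty": -0.5, "tz": 30.5, "ax": 0, "ay": 0, "az": -0.1, "claw": 8.5}, {"tx": -33, "ty": -0.5, "tz": 30.5, "ax": 0, "ay": 0, "az": -0.1, "claw": 8.5}, {"tx": -33, "ty": -0.5, "tz": 30.5, "ax": 0, "ay": 0, "az": -0.1, "claw": 8.5}, {"tx": -33, "ty": -0.5, "tz": 30.5, "ax": 0, "ay": 0, "az": -0.1, "claw": 8.5}, {"tx": -33, "ty": -0.5, "tz": 30.5, "ax": 0, "ay": 0, "az": -0.1, "claw": 8.5}, {"tx": -33, "ty": -0.5, "tz": 30.5, "ax": 0, "ay": 0, "az": -0.1, "claw": 8.5}, {"tx": -33, "ty": -0.5, "tz": 30.5, "ax": 0, "ay": 0, "az": -0.1, "claw": 8.5}, {"tx": -33, "ty": -0.5, "tz": 30.5, "ax": 0, "ay": 0, "az": -0.1, "claw": 8.5}, {"tx": -33, "ty": -0.5, "tz": 30.5, "ax": 0, "ay": 0, "az": -0.1, "claw": 8.5}, {"tx": -33, "ty": -0.5, "tz": 30.5, "ax": 0, "ay": 0, "az": -0.1, "claw": 8.5}, {"tx": -33, "ty": -0.5, "tz": 30.5, "ax": 0, "ay": 0, "az": -0.1, "claw": 8.5}]}}

```text
time: 9.43
eef_pos: [0.5063, 0.2119, 0.2582]
tcp_rot: [-0.672, 0.22, -0.218, 0.673]
contact_force: [-0.2, 0.6, -0.7]
opening: 0.996
```

Emit:
{"name": "play_rows", "arguments": {"steps": [{"tx": 0, "ty": 0, "tz": 0, "ax": 0, "ay": 0, "az": 0, "claw": 8.5}, {"tx": 0, "ty": 0, "tz": 0, "ax": 0, "ay": 0, "az": 0, "claw": 8.5}, {"tx": 0, "ty": 0, "tz": 0, "ax": 0, "ay": 0, "az": 0, "claw": 8.5}]}}

```text
time: 9.68
eef_pos: [0.509, 0.2061, 0.2595]
tcp_rot: [0.672, -0.221, 0.221, -0.671]
contact_force: [0.2, -0.4, -0.2]
opening: 0.996
```

```bash
python3 -c "
from h import *
s=ctrl.get_state();p,d=cams.read_camera('wrist');print(s['eef_pos'],s['opening'])
cv2.imwrite('pics/w7.png',p);np.savez('w7.npz',p=p,d=d,pos=s['eef_pos'],rot=s['tcp_rot'])
go(.524,.195,.26,-36.4)
print(wtool([.523,.194,.16],s),wtool([.523,.194,.0],s))
"
```

```text
[0.50898086 0.20608686 0.25953056] 0.9956747717244965
{'t': array([ 1.84, -0.01, -0.  ]), 'dist_cm': np.float64(1.8), 'head': np.float64(-36.53), 'a': array([-0.02, -0.13,  0.03])}
(np.float64(313.7623668394011), np.float64(266.915118122599)) (np.float64(314.82556151147924), np.float64(215.13056624026012))
```

View pics/w7.png

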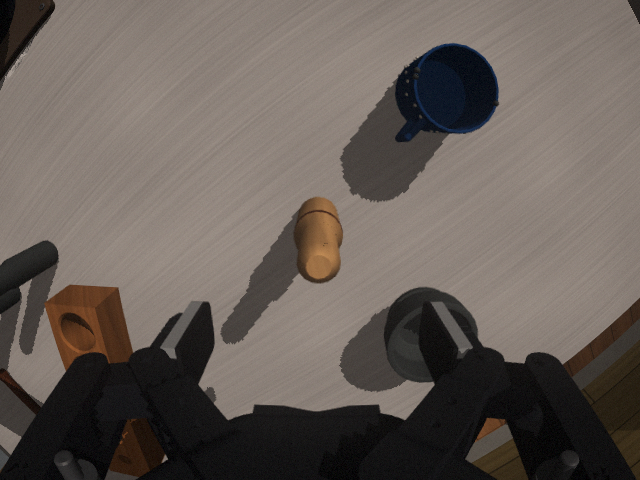

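```bash
python3 -c "
from h import *
D=np.load('w7.npz');s=dict(eef_pos=D['pos'],tcp_rot=D['rot']);p=D['p'];M=R.from_quat(s['tcp_rot']).as_matrix()
hsv=cv2.cvtColor(p,cv2.COLOR_BGR2HSV);m=((hsv[...,1]>95)&(hsv[...,0]<25)&(hsv[...,2]>70)).astype(np.uint8);m[:180]=0;m[300:]=0;m[:,:270]=0;m[:,360:]=0
for v in range(196,286,8):
  x=np.flatnonzero(m[v]);print(v,(x.min(),x.max(),(x.min()+x.max())/2) if len(x) else 0)
for (u,v,z) in((320,265,.16),):
  q=wonz(u,v,z,s);print(q,M.T@(q-s['eef_pos']))
# foot near edge
q=wonz(319,197.5,.004,s);c=q+M@[.022,0,0];print('foot',c,M.T@(c-s['eef_pos']))
"
```

```text
196 0
204 (np.int64(303), np.int64(332), np.float64(317.5))
212 (np.int64(302), np.int64(336), np.float64(319.0))
220 (np.int64(300), np.int64(338), np.float64(319.0))
228 (np.int64(302), np.int64(341), np.float64(321.5))
236 (np.int64(303), np.int64(342), np.float64(322.5))
244 (np.int64(302), np.int64(340), np.float64(321.0))
252 (np.int64(301), np.int64(338), np.float64(319.5))
260 (np.int64(301), np.int64(340), np.float64(320.5))
268 (np.int64(304), np.int64(338), np.float64(321.0))
276 (np.int64(310), np.int64(331), np.float64(320.5))
284 0
[0.52443288 0.19832614 0.16      ] [0.01702362 0.09953204 0.0029826 ]
foot [0.5268735  0.19682735 0.00400306] [0.01985535 0.25552929 0.00327629]
```

Emit:
{"name": "play_rows", "arguments": {"grip_force": 40, "steps": [{"tx": 1.8, "ty": 0, "tz": 0.2, "ax": 0, "ay": 0.1, "az": 0, "claw": 8.5}, {"tx": 1.8, "ty": 3, "tz": 0.2, "ax": 0, "ay": 0.1, "az": 0, "claw": 8.5}, {"tx": 1.8, "ty": 6, "tz": 0.2, "ax": 0, "ay": 0.1, "az": 0, "claw": 8.5}, {"tx": 1.8, "ty": 9, "tz": 0.2, "ax": 0, "ay": 0.1, "az": 0, "claw": 8.5}, {"tx": 1.8, "ty": 12, "tz": 0.2, "ax": 0, "ay": 0.1, "az": 0, "claw": 8.5}, {"tx": 1.8, "ty": 14.5, "tz": 0.2, "ax": 0, "ay": 0.1, "az": 0, "claw": 8.5}, {"tx": 1.8, "ty": 15.8, "tz": 0.2, "ax": 0, "ay": 0.1, "az": 0, "claw": 8.5}, {"tx": 1.8, "ty": 15.8, "tz": 0.2, "ax": 0, "ay": 0.1, "az": 0, "claw": 8.5}, {"tx": 1.8, "ty": 15.8, "tz": 0.2, "ax": 0, "ay": 0.1, "az": 0, "claw": 8.5}, {"tx": 1.8, "ty": 15.8, "tz": 0.2, "ax": 0, "ay": 0.1, "az": 0, "claw": 8.5}]}}

```text
time: 10.57
eef_pos: [0.5268, 0.198, 0.1049]
tcp_rot: [-0.67, 0.22, -0.224, 0.672]
contact_force: [0.3, 0.4, 0.2]
opening: 0.995
```

```bash
python3 -c "
from h import *
s=ctrl.get_state();p,d=cams.read_camera('wrist');print(s['eef_pos'],s['contact_force'])
cv2.imwrite('pics/w8.png',p)
"
```

```text
[0.52679415 0.19802585 0.10490452] [0.2634803  0.39920221 0.19430049]
```

View pics/w8.png

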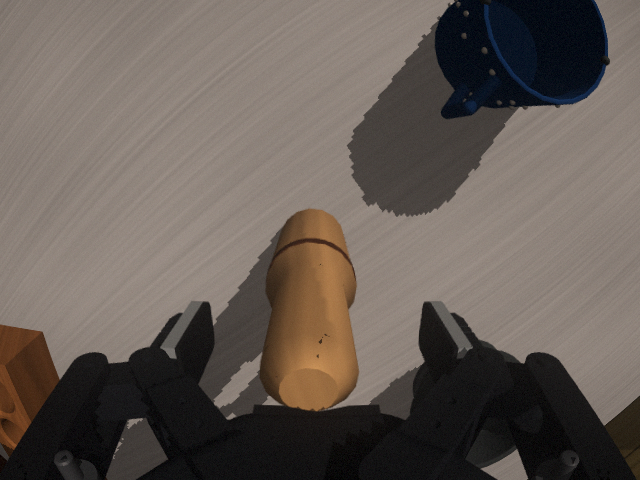

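The masher's handle (309,340) stands between the pads, about 2 mm to the left of centre. I'll correct that and close.

Emit:
{"name": "play_rows", "arguments": {"grip_force": 40, "steps": [{"tx": 0, "ty": 0, "tz": -0.2, "ax": 0, "ay": 0, "az": 0, "claw": 8.5}, {"tx": 0, "ty": 0, "tz": -0.2, "ax": 0, "ay": 0, "az": 0, "claw": 5}, {"tx": 0, "ty": 0, "tz": -0.2, "ax": 0, "ay": 0, "az": 0, "claw": 4}, {"tx": 0, "ty": 0, "tz": -0.2, "ax": 0, "ay": 0, "az": 0, "claw": 3.5}, {"tx": 0, "ty": 0, "tz": -0.2, "ax": 0, "ay": 0, "az": 0, "claw": 2.3}, {"tx": 0, "ty": 0, "tz": -0.2, "ax": 0, "ay": 0, "az": 0, "claw": 2.3}, {"tx": 0, "ty": 0, "tz": -0.2, "ax": 0, "ay": 0, "az": 0, "claw": 2.3}, {"tx": 0, "ty": 0, "tz": -0.2, "ax": 0, "ay": 0, "az": 0, "claw": 2.3}, {"tx": 0, "ty": 0, "tz": -0.2, "ax": 0, "ay": 0, "az": 0, "claw": 2.3}, {"tx": 0, "ty": 0, "tz": -0.2, "ax": 0, "ay": 0, "az": 0, "claw": 2.3}, {"tx": 0, "ty": 0, "tz": -0.2, "ax": 0, "ay": 0, "az": 0, "claw": 2.3}]}}

```text
time: 11.53
eef_pos: [0.5243, 0.1966, 0.1032]
tcp_rot: [-0.671, 0.221, -0.222, 0.672]
contact_force: [0.2, -0.6, 3.4]
opening: 0.361
```

```bash
python3 -c "
from h import *
s=ctrl.get_state();print(s['eef_pos'],s['contact_force'],s['wrist_torque'],s['opening'])
"
```

```text
[0.52428456 0.19664452 0.10322705] [ 0.19703837 -0.56221604  3.41439407] [-0.00281732  0.00292731 -0.02215917] 0.3613358995719693
```

Emit:
{"name": "play_rows", "arguments": {"steps": [{"tx": 0, "ty": -1, "tz": 0, "ax": 0, "ay": 0, "az": 0, "claw": 2.3}, {"tx": 0, "ty": -3, "tz": 0, "ax": 0, "ay": 0, "az": 0, "claw": 2.3}, {"tx": 0, "ty": -6, "tz": 0, "ax": 0, "ay": 0, "az": 0, "claw": 2.3}, {"tx": 0, "ty": -9, "tz": 0, "ax": 0, "ay": 0, "az": 0, "claw": 2.3}, {"tx": 0, "ty": -11, "tz": 0, "ax": 0, "ay": 0, "az": 0, "claw": 2.3}, {"tx": 0, "ty": -11, "tz": 0, "ax": 0, "ay": 0, "az": 0, "claw": 2.3}, {"tx": 0, "ty": -11, "tz": 0, "ax": 0, "ay": 0, "az": 0, "claw": 2.3}, {"tx": 0, "ty": -11, "tz": 0, "ax": 0, "ay": 0, "az": 0, "claw": 2.3}, {"tx": 0, "ty": -11, "tz": 0, "ax": 0, "ay": 0, "az": 0, "claw": 2.3}]}}

```text
time: 12.28
eef_pos: [0.5223, 0.1962, 0.2103]
tcp_rot: [0.672, -0.222, 0.221, -0.671]
contact_force: [0.2, 0.5, -0.9]
opening: 0.364
```

```bash
python3 -c "
from h import *
s=ctrl.get_state();p,d=cams.read_camera('wrist');print(s['eef_pos'],s['contact_force'],s['opening'])
cv2.imwrite('pics/w9.png',p);np.savez('w9.npz',p=p,d=d,pos=s['eef_pos'],rot=s['tcp_rot'])
n=np.array([.5934,.8049]);u=np.array([-.8049,.5934]);h3=.1654*n-.498*u;print(h3);go(h3[0],h3[1],.2,-36.4)
"
```

```text
[0.52228011 0.19621996 0.21034175] [ 0.19164154  0.54876397 -0.89174431] 0.36386169921533146
[ 0.49898856 -0.16238274]
{'t': array([ 19.46,   1.05, -30.21]), 'dist_cm': np.float64(36.0), 'head': np.float64(-36.53), 'a': array([ 0.09, -0.13, -0.1 ])}
```

View pics/w9.png

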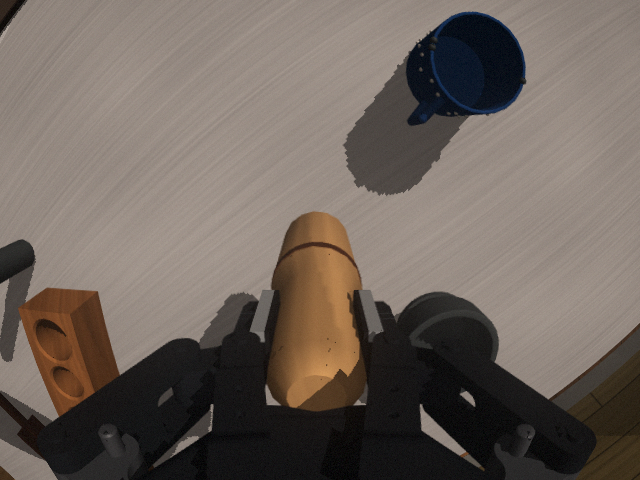

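```bash
python3 -c "
from h import *
D=np.load('w9.npz');s=dict(eef_pos=D['pos'],tcp_rot=D['rot']);p=D['p'];M=R.from_quat(s['tcp_rot']).as_matrix()
hsv=cv2.cvtColor(p,cv2.COLOR_BGR2HSV);m=((hsv[...,1]>80)&(hsv[...,0]<25)).astype(np.uint8)
for v in(210,211,212,213,214,218,222,226,230,235,240,270,285):
  x=np.flatnonzero(m[v,260:375])+260;print(v,(x.min(),x.max(),(x.min()+x.max())/2) if len(x) else 0)
for v in(211,212):
  o,d=wray(317.,v,s);ot=M.T@(o-s['eef_pos']);dt=M.T@d;q=ot+dt*(.0992-ot[1])/dt[1];print(q,'x0',q[0]+.022)
"
```

```text
210 0
211 (np.int64(313), np.int64(314), np.float64(313.5))
212 (np.int64(309), np.int64(323), np.float64(316.0))
213 (np.int64(307), np.int64(327), np.float64(317.0))
214 (np.int64(303), np.int64(329), np.float64(316.0))
218 (np.int64(297), np.int64(336), np.float64(316.5))
222 (np.int64(292), np.int64(340), np.float64(316.0))
226 (np.int64(290), np.int64(343), np.float64(316.5))
230 (np.int64(288), np.int64(345), np.float64(316.5))
235 (np.int64(285), np.int64(346), np.float64(315.5))
240 (np.int64(284), np.int64(348), np.float64(316.0))
270 (np.int64(275), np.int64(357), np.float64(316.0))
285 (np.int64(272), np.int64(361), np.float64(316.5))
[-0.02127302  0.0992      0.00090734] x0 0.0007269811152160952
[-0.02059315  0.0992      0.00090719] x0 0.0014068538526348442
```

```bash
python3 -c "
from h import *
n=np.array([.5934,.8049]);u=np.array([-.8049,.5934]);h3=.1647*n-.4968*u;print(h3);go(h3[0],h3[1],.2,-36.4)
"
```

```text
[ 0.4976073  -0.16223409]
{'t': array([ 19.34,   1.05, -30.28]), 'dist_cm': np.float64(35.9), 'head': np.float64(-36.53), 'a': array([ 0.09, -0.13, -0.1 ])}
```

Emit:
{"name": "play_rows", "arguments": {"steps": [{"tx": 1.6, "ty": 0, "tz": -2.5, "ax": 0, "ay": 0, "az": 0, "claw": 2.3}, {"tx": 3.2, "ty": 0, "tz": -5, "ax": 0, "ay": 0, "az": 0, "claw": 2.3}, {"tx": 5.1, "ty": 0, "tz": -8, "ax": 0, "ay": 0, "az": 0, "claw": 2.3}, {"tx": 7.0, "ty": 0, "tz": -11, "ax": 0, "ay": 0, "az": 0, "claw": 2.3}, {"tx": 8.9, "ty": 0, "tz": -14, "ax": 0, "ay": 0, "az": 0, "claw": 2.3}, {"tx": 10.9, "ty": 0, "tz": -17, "ax": 0, "ay": 0, "az": 0, "claw": 2.3}, {"tx": 12.8, "ty": 0, "tz": -20, "ax": 0, "ay": 0, "az": 0, "claw": 2.3}, {"tx": 14.7, "ty": 0, "tz": -23, "ax": 0, "ay": 0, "az": 0, "claw": 2.3}, {"tx": 16.6, "ty": 0, "tz": -26, "ax": 0, "ay": -0.1, "az": 0, "claw": 2.3}, {"tx": 18.2, "ty": 0, "tz": -28.5, "ax": 0, "ay": -0.1, "az": 0, "claw": 2.3}, {"tx": 19.3, "ty": 0, "tz": -30.3, "ax": 0, "ay": -0.1, "az": 0, "claw": 2.3}, {"tx": 19.3, "ty": 0, "tz": -30.3, "ax": 0, "ay": -0.1, "az": 0, "claw": 2.3}]}}

```text
time: 13.33
eef_pos: [0.4975, -0.1653, 0.2112]
tcp_rot: [-0.671, 0.223, -0.222, 0.671]
contact_force: [0.0, 0.9, -1.4]
opening: 0.367
```

Emit:
{"name": "play_rows", "arguments": {"steps": [{"tx": 0, "ty": 1, "tz": 0, "ax": 0, "ay": 0, "az": 0, "claw": 2.3}, {"tx": 0, "ty": 1.5, "tz": 0, "ax": 0, "ay": 0, "az": 0, "claw": 2.3}, {"tx": 0, "ty": 1.5, "tz": 0, "ax": 0, "ay": 0, "az": 0, "claw": 2.3}, {"tx": 0, "ty": 1.5, "tz": 0, "ax": 0, "ay": 0, "az": 0, "claw": 2.3}, {"tx": 0, "ty": 1.5, "tz": 0, "ax": 0, "ay": 0, "az": 0, "claw": 2.3}, {"tx": 0, "ty": 1.5, "tz": 0, "ax": 0, "ay": 0, "az": 0, "claw": 2.3}]}}

```text
time: 13.83
eef_pos: [0.4989, -0.1612, 0.1979]
tcp_rot: [-0.671, 0.22, -0.221, 0.672]
contact_force: [-0.1, 0.4, -1.5]
opening: 0.364
```

```bash
python3 -c "
from h import *
s=ctrl.get_state();p,d=cams.read_camera('wrist');print(s['eef_pos'],s['contact_force'],s['opening'])
M=R.from_quat(s['tcp_rot']).as_matrix();C=s['eef_pos']+M@[.0012,.1032,.0007];n=np.array([.5934,.8049]);u=np.array([-.8049,.5934]);print('foot',C,'n',n@C[:2],'u',u@C[:2],'want .1654 -.498');print(M.round(3))
cv2.imwrite('pics/w10c.png',cv2.resize(p[60:300,220:420],None,fx=2.5,fy=2.5,interpolation=cv2.INTER_CUBIC));np.savez('w10.npz',p=p,d=d,pos=s['eef_pos'],rot=s['tcp_rot'])
for k in (3,4): print(k,wtool([*(.1654*n+(-.558+(k-2)*.06)*u),.062],s))
"
```

```text
[ 0.49885308 -0.16117827  0.19792782] [-0.06644433  0.44130289 -1.45741319] 0.3636439086370107
foot [ 0.50051166 -0.161299    0.09473187] n 0.16717404990808638 u -0.4985766594545106 want .1654 -.498
[[ 0.805  0.003  0.593]
 [-0.593  0.     0.805]
 [ 0.002 -1.     0.002]]
3 (np.float64(314.3069383897536), np.float64(228.4375533988657))
4 (np.float64(314.2313586542622), np.float64(150.43667968307744))
```

View pics/w10c.png

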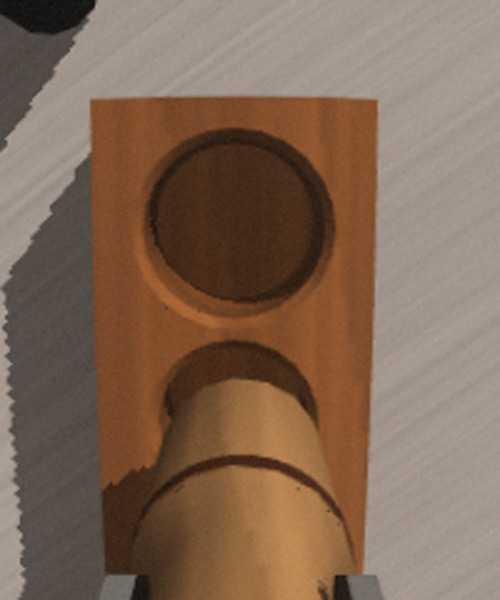

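Hole 4's rim centre measures (314.8,151.4) against a predicted (314.2,150.4). The masher is about 1.5 mm to the +z side, so I'll correct that and lower it to the mouth.

Emit:
{"name": "play_rows", "arguments": {"steps": [{"tx": -0.05, "ty": 0.8, "tz": -0.15, "ax": 0, "ay": 0, "az": 0, "claw": 2.3}, {"tx": -0.05, "ty": 1.6, "tz": -0.15, "ax": 0, "ay": 0, "az": 0, "claw": 2.3}, {"tx": -0.05, "ty": 2.4, "tz": -0.15, "ax": 0, "ay": 0, "az": 0, "claw": 2.3}, {"tx": -0.05, "ty": 2.8, "tz": -0.15, "ax": 0, "ay": 0, "az": 0, "claw": 2.3}, {"tx": -0.05, "ty": 3.1, "tz": -0.15, "ax": 0, "ay": 0, "az": 0, "claw": 2.3}, {"tx": -0.05, "ty": 3.4, "tz": -0.15, "ax": 0, "ay": 0, "az": 0, "claw": 2.3}, {"tx": -0.05, "ty": 3.7, "tz": -0.15, "ax": 0, "ay": 0, "az": 0, "claw": 2.3}, {"tx": -0.05, "ty": 4.0, "tz": -0.15, "ax": 0, "ay": 0, "az": 0, "claw": 2.3}, {"tx": -0.05, "ty": 4.2, "tz": -0.15, "ax": 0, "ay": 0, "az": 0, "claw": 2.3}, {"tx": -0.05, "ty": 4.2, "tz": -0.15, "ax": 0, "ay": 0, "az": 0, "claw": 2.3}, {"tx": -0.05, "ty": 4.2, "tz": -0.15, "ax": 0, "ay": 0, "az": 0, "claw": 2.3}]}}

```text
time: 14.8
eef_pos: [0.4974, -0.1627, 0.1556]
tcp_rot: [-0.671, 0.22, -0.222, 0.672]
contact_force: [0.2, -1.0, -0.5]
opening: 0.365
```

```bash
python3 -c "
from h import *
s=ctrl.get_state();print(s['eef_pos'],s['contact_force'],s['wrist_torque'])
M=R.from_quat(s['tcp_rot']).as_matrix();C=s['eef_pos']+M@[.0012,.1032,.0007];n=np.array([.5934,.8049]);u=np.array([-.8049,.5934]);print('foot',C,'n',n@C[:2],'u',u@C[:2],'want .1654 -.498')
"
```

```text
[ 0.49737305 -0.16273672  0.15564703] [ 0.21982398 -0.99304789 -0.45672036] [ 0.00241382  0.01709168 -0.00117292]
foot [ 0.4989785  -0.16283384  0.05245021] n 0.1650288862435025 u -0.49825339395670104 want .1654 -.498
```

In the hole with no force on it. Lowering fully (about 4 cm).

Emit:
{"name": "play_rows", "arguments": {"steps": [{"tx": 0, "ty": 0.6, "tz": 0, "ax": 0, "ay": 0, "az": 0, "claw": 2.3}, {"tx": 0, "ty": 1.2, "tz": 0, "ax": 0, "ay": 0, "az": 0, "claw": 2.3}, {"tx": 0, "ty": 1.8, "tz": 0, "ax": 0, "ay": 0, "az": 0, "claw": 2.3}, {"tx": 0, "ty": 2.4, "tz": 0, "ax": 0, "ay": 0, "az": 0, "claw": 2.3}, {"tx": 0, "ty": 3.0, "tz": 0, "ax": 0, "ay": 0, "az": 0, "claw": 2.3}, {"tx": 0, "ty": 3.5, "tz": 0, "ax": 0, "ay": 0, "az": 0, "claw": 2.3}, {"tx": 0, "ty": 3.8, "tz": 0, "ax": 0, "ay": 0, "az": 0, "claw": 2.3}, {"tx": 0, "ty": 3.9, "tz": 0, "ax": 0, "ay": 0, "az": 0, "claw": 2.3}, {"tx": 0, "ty": 3.9, "tz": 0, "ax": 0, "ay": 0, "az": 0, "claw": 2.3}, {"tx": 0, "ty": 3.9, "tz": 0, "ax": 0, "ay": 0, "az": 0, "claw": 2.3}]}}

```text
time: 15.63
eef_pos: [0.4976, -0.1628, 0.1168]
tcp_rot: [-0.671, 0.22, -0.222, 0.672]
contact_force: [0.4, 0.4, -0.7]
opening: 0.362
```

Foot at about 13.6 mm. A last 1.5 mm, then release and retreat upward.

Emit:
{"name": "play_rows", "arguments": {"steps": [{"tx": 0, "ty": 0.1, "tz": 0, "ax": 0, "ay": 0, "az": 0, "claw": 2.3}, {"tx": 0, "ty": 0.15, "tz": 0, "ax": 0, "ay": 0, "az": 0, "claw": 2.3}, {"tx": 0, "ty": 0.15, "tz": 0, "ax": 0, "ay": 0, "az": 0, "claw": 2.3}, {"tx": 0, "ty": 0.15, "tz": 0, "ax": 0, "ay": 0, "az": 0, "claw": 4.5}, {"tx": 0, "ty": 0.15, "tz": 0, "ax": 0, "ay": 0, "az": 0, "claw": 8.5}, {"tx": 0, "ty": 0.15, "tz": 0, "ax": 0, "ay": 0, "az": 0, "claw": 8.5}, {"tx": 0, "ty": 0.15, "tz": 0, "ax": 0, "ay": 0, "az": 0, "claw": 8.5}, {"tx": 0, "ty": 0.15, "tz": 0, "ax": 0, "ay": 0, "az": 0, "claw": 8.5}, {"tx": 0, "ty": 0.15, "tz": 0, "ax": 0, "ay": 0, "az": 0, "claw": 8.5}, {"tx": 0, "ty": 0.15, "tz": 0, "ax": 0, "ay": 0, "az": 0, "claw": 8.5}]}}

```text
time: 16.47
eef_pos: [0.4975, -0.1627, 0.1152]
tcp_rot: [-0.671, 0.22, -0.222, 0.672]
contact_force: [0.1, -0.4, -0.2]
opening: 0.993
```

Emit:
{"name": "play_rows", "arguments": {"steps": [{"tx": 0, "ty": -3, "tz": 0, "ax": 0, "ay": 0, "az": 0, "claw": 8.5}, {"tx": 0, "ty": -6, "tz": 0, "ax": 0, "ay": 0, "az": 0, "claw": 8.5}, {"tx": 0, "ty": -10, "tz": 0, "ax": 0, "ay": 0, "az": 0, "claw": 8.5}, {"tx": 0, "ty": -14, "tz": 0, "ax": 0, "ay": 0, "az": 0, "claw": 8.5}, {"tx": 0, "ty": -16, "tz": 0, "ax": 0, "ay": 0, "az": 0, "claw": 8.5}, {"tx": 0, "ty": -16, "tz": 0, "ax": 0, "ay": 0, "az": 0, "claw": 8.5}, {"tx": 0, "ty": -16, "tz": 0, "ax": 0, "ay": 0, "az": 0, "claw": 8.5}, {"tx": 0, "ty": -16, "tz": 0, "ax": 0, "ay": 0, "az": 0, "claw": 8.5}]}}

```text
time: 17.13
eef_pos: [0.4965, -0.1624, 0.2738]
tcp_rot: [-0.671, 0.221, -0.221, 0.672]
contact_force: [0.4, 0.8, -0.8]
opening: 0.999
```

```bash
python3 -c "
from h import *
s=ctrl.get_state();p,d=cams.read_camera('wrist');print(s['eef_pos'],s['contact_force'],s['opening'])
S,ds=cams.read_camera('side');a=cv2.resize(S[130:350,220:440],None,fx=1.8,fy=1.8);b=cv2.resize(p[60:430,:],None,fx=.62,fy=1.07*.62*1.0);h=max(a.shape[0],b.shape[0])
o=np.zeros((h,a.shape[1]+b.shape[1],3),np.uint8);o[:a.shape[0],:a.shape[1]]=a;o[:b.shape[0],a.shape[1]:]=b;cv2.imwrite('pics/end.png',o);print(o.shape)
c=cloud('side',ds)
for nm,x,y,t in(('iron',.592,-.236,.141),('masher',.495,-.165,.166)):
  m=(np.hypot(c[...,0]-x,c[...,1]-y)<.03)&(c[...,2]>t)&(c[...,2]<.2);print(nm,m.sum(),c[m][:,2].max(),c[m].mean(0))
c0=np.load('sidec.npy')
print('mug etc', [int((abs(c0[...,2]-c[...,2])[sl]>.01).sum()) for sl in (np.s_[138:175,268:300],np.s_[160:200,345:385],np.s_[372:415,288:385])])
"
```

```text
[ 0.49648175 -0.16243517  0.27380952] [ 0.44164613  0.77456402 -0.80140625] 0.998518228166438
(396, 793, 3)
iron 44 0.14811568266130135 [ 0.59171176 -0.23814714  0.14343395]
masher 72 0.17401358192883343 [ 0.49350559 -0.16807856  0.16910622]
mug etc [503, 12, 46]
```

View pics/end.png

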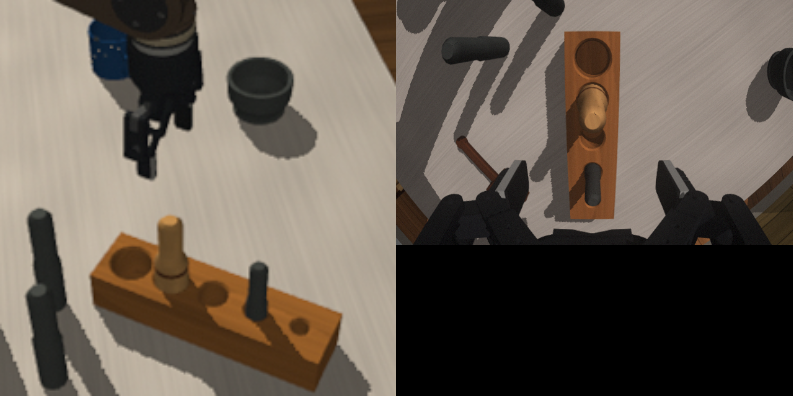

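Both pestles stand upright in the right holes, at the height a seated pestle should have: tops at 148 and 174 mm against 147 and 172 expected. The gripper is clear, so I'm handing in.

```bash
python3 -c "
from h import *
print(ctrl.sign_off())"
```

```text
the job is handed in; nothing more can be done
None
```

I moved the iron pestle from the 47 mm hole to the 31 mm hole and stood the hickory pestle in the 47 mm hole. Both are released and the arm is clear above them. I handed in at about 17 s; sign-off gives no verdict.

- **Seating:** in the last side view both stand upright with their tops at 148 mm and 174 mm, against 147 and 172 mm when fully seated. Neither pestle met any noticeable side force on the way in.
- **Position:** in the wrist view, rim checks on neighbouring holes agreed with my predicted positions to about 1 pixel. The feet were within about 1 mm of the hole centres while being lowered.
- **Disagreement:** the side camera placed things about 3 mm lower in x than the wrist and top cameras did. It did the same for the rack, so I put it down to a calibration offset and worked from the wrist view.
- **Bystanders:** the mortar and scoop showed almost no change from the start. My automatic check on the mug flagged a difference, which I read as the arm hiding it in the last side view. I had no clear final view of the mug, but the gripper stayed about 10 cm away and I saw no unexpected contact force.

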